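# Load the jar mixer and set its speed lever

## Robot

A 6-joint arm with a two-finger parallel gripper is mounted at the origin on the work surface. World frame = base frame: x ahead of the robot, y to its left, z up, the work surface at z = 0. Lengths are in m, angles in rad, forces in N, time in s.
With the tool pointing down it reaches from about 0.3 to 0.95 m from the base axis. Payload 3.1 kg.
Tool frame: the origin (TCP) lies between the finger pads; the fingertips stand 8 mm ahead of it and the grasp point (between the pads) lies 11 mm behind it; z points along the fingers, y is the direction in which the jaws open and shut (so a half turn about z gives the same grasp; the last joint's range is limited). The gripper opens to 85 mm and grips with 20 to 120 N. Pads are 22 mm wide; open, the fingers measure 114 mm over their backs; the gripper's body (76 mm by 85 mm) begins 54 mm behind the grasp point. The pads swing forward as they close: fully open they stand 13 mm farther back than shut.
Start: joints at [-1.369, 0.308, 1.634, -0, 1.2, -0.07], TCP at [0.168, -0.602, 0.239] pointing down, gripper open.
Joint ranges: [-3.06, 3.06], [-0.79, 1.96], [0.05, 2.63], [-1.19, 4.34], [0.05, 2.64], [-2.94, 2.94]. Speed limits (rad/s): [2.79, 2.79, 3.14, 3.14, 3.14, 3.14].

## Interface

Orientations are given as a 3x3 rotation matrix whose columns are the frame's x, y, z axes.
In Python, from rig import robot gives the robot as it stands. The module is installed in compiled form; this text tells all that it offers.
- The arm moves only by the tool carry_out, never from a script. Its argument "increments" is a list of rows, each a list of 3 entries, a list of its own where there are three numbers: the shift along the tool's x, y, z in m, then the turn, a rotation vector about the tool's x, y, z in rad, then the finger opening in m, from 0 to 0.0854. In form: [[[tx, ty, tz], [ax, ay, az], fingers], ...]. A call has 1 to 20 rows; each row shifts and turns the commanded pose from where the row before left it, along the tool's axes as they then stand; what a row does not reach is not made up. A row lasts 1/8 s, in which the tool goes at most 62.5 mm and 10.7 degrees, less where a joint would pass 70% of its speed; a pose out of reach is approached as far as the arm can. A call is refused whole if a number of a shift passes 0.0625 or a number of a turn 0.188, either way. A call with a gripper value outside its range is refused whole. The fingers move at their own pace and stop on an object; the grip force is fixed at half the most. Time passes only in rows, so rows that do not move let the fingers close. It gives the time, the measured TCP pose, the force and the opening at its end, in the units of the state.
- robot.read_state(): the state, without advancing time (a new reading comes with each control period).
- robot.capture(name): name is "side" or "top"; returns the picture (480x640x3 uint8, blue, green, red); there is no depth.
- robot.calibration(name): a dict with "fx", "fy", "cx", "cy" (pixels), "k1" (the pictures are not rectified: a ray, as slopes to the right and down, at radius r is drawn at 1 + k1 r^2 times it, then the intrinsics apply), "xyz" and "rotation" of the camera in the world. Camera axes: x right, y down, z forward; pixel columns grow to the right and rows downward; lengths in m; the calibration is good to about 2 mm. A picture is of the moment at which its call begins. calibration takes no time and is no camera call.
- robot.sign_off(): hands the job in, once; it reports no verdict.
Trained networks look in the newest picture that a camera, given by its name, has taken for a name from the list of things; names that differ only in an ending like _2 or _b are one class to them, and where a whole thing is asked for, a point or a joint stands for the part that bears it (a point fixed in the world has none). Each returns a list of dicts, best first, with "conf" (0 to 1); they miss things now and then, are a little off and sometimes report something else, mostly with a low value. They report only what shows in the picture. A call takes as long as a camera call. They do not tell look-alikes from the thing itself.
- robot.masks_of(camera, query): "mask" (480x640 bool, what is visible of it) and "xy" ([column, row] in pixels, amid what is visible of it).
- robot.landmark_of(camera, query): "xy" ([column, row] in pixels: a listed point, or the origin of a listed thing).
The state is a dict: "clock": time; "qpos": joint angles; "qd": joint speeds; "joint_efforts": joint torques, N m; "tool_pos": TCP position; "tool_rot": TCP orientation; "contact_force": force on the tool from outside, world axes, zero at the start; "moment": the same for the moment, N m; "grip_width": finger opening in m.
Only numpy, scipy, OpenCV 4.12 (cv2) and the standard library are available. Lean on these libraries where they do the work, as an engineer would, in place of code of your own. Each camera call takes 0.05 s, during which the arm holds its last target. There are 200 camera calls.

## Task

Take the yellow-capped sample jar out of the rack and stand it squarely in the mixer's sloping carrier, cap up, between the two end cheeks and flat on the rubber deck. Then, with the jar in place and released, swing the red-knobbed speed lever until it points straight at the green setpoint pointer, and leave it there. Keep the jar cap up throughout, and leave the blue-capped jars, the beaker and the brown reagent bottle where they are.

Things in the scene. Friction and masses are not known exactly. Their poses are not given: they have to be found in the camera images.
- jar: Amber rectangular sample jar with a yellow cap of the same outline: 58 mm along its x, 40 mm along its y, 90 mm high (z up); about 0.25 kg. Origin: centre of its underside. A half turn about z makes no difference. It starts standing in one of the three bays of the rack, any of them.
- rack: Fixed rack; origin under its centre. Base 90 (x) x 160 (y) x 8 mm; four upright dividers (54 mm along x, 5 mm thick, tops at 102 mm) make three bays, centres y = -50, 0, +50 mm, open at both x ends. Jars stand on the base, x along the rack's x, 2.5 mm from the dividers: here they can be taken only by their x ends (58 mm apart) and lifted straight up.
- mixer: Fixed bench mixer, white housing 180 (x) x 370 (y) x 60 mm high; the carrier stands on its +y part, the lever and its black dial plate on its -y part. Origin: centre of the underside, z up; its -x side faces the robot roughly.
- carrier: Fixed U-shaped carrier. Origin: centre of its rubber deck's top, 100 mm up; z normal to the deck, which slopes 12 degrees, x uphill (low side to mixer's -x). Deck 58 mm wide (y). Two cheeks, 7 mm thick, 58 wide, rise 94 mm at its x ends, 66 mm apart; y sides open. Jar goes between them, x along x, origin at origin; here it can be held only by its y sides (40 mm).
- lever (a joint): Angle of the speed lever about its upright hinge: 0 at the slow stop, 1.92 rad at the fast stop, growing clockwise seen from above (from the mixer's -y side round past its -x side). It stays where it is left; about 1.5 N at the knob moves it.
- pointer (a joint): Angle of the green setpoint pointer on the dial, measured just like the lever: the lever points at it when both joint values are equal. It is a flat mark, out of reach of the fingers, and does not move.
- lever_hinge (a point): Point on the lever's hinge axis, on top of the housing, 60 mm above the bench; x axis points along the lever to its knob.
- lever_knob (a point): Centre of the top of the red upright round knob at the end of the lever, 117 mm above the bench and 85 mm from the hinge axis; the knob is 26 mm in diameter, and stands from 72 to 117 mm above the bench. x axis points outwards along the lever.
- pointer_tip (a point): Inner end of the green setpoint pointer (22 x 12 mm), 100 mm from the hinge axis, just above the housing; x axis points radially outwards.
- blue_jar1: Blue-capped jar of the same size in another bay of the rack; leave alone. Origin: centre of its underside.
- blue_jar2: The other blue-capped jar in the rack; leave alone. Origin: centre of its underside.
- beaker: Clear beaker, 64 mm across, 85 mm high, standing on the bench; leave alone. Origin: centre of its underside.
- reagent: Round brown bottle with black cap, 68 mm across, 170 mm high, standing on the bench; leave alone. Origin: centre of its underside.
Not all that is in view belongs to the job. What is shaped like the jar but grey is not meant.

How it is judged:
On the way, in this order (a step that is already met when the one before it is completed fails the run):
1. the jar stands in the carrier, flat on the deck, and is let go (x of jar in the frame of carrier between -0.008 and 0.008 m and y of jar in the frame of carrier between -0.01 and 0.01 m and z of jar in the frame of carrier between -0.004 and 0.004 m and angle between the z axis of jar and the z axis of carrier, either way round below 0.06 rad and angle between the x axis of jar and the x axis of carrier, either way round below 0.17 rad and angle between jar's own z axis and vertical below 0.4 rad and contact force between jar and the fingers below 0.3 N and linear speed of jar below 0.02 m/s), for 0.3 s.
2. the lever points at the green pointer, with the jar still in the carrier (x of jar in the frame of carrier between -0.008 and 0.008 m and y of jar in the frame of carrier between -0.01 and 0.01 m and z of jar in the frame of carrier between -0.004 and 0.004 m and angle between the z axis of jar and the z axis of carrier, either way round below 0.06 rad and angle between the x axis of jar and the x axis of carrier, either way round below 0.17 rad and angle between jar's own z axis and vertical below 0.4 rad and angle between the x axis of lever_knob and the x axis of pointer_tip, either way round below 0.07 rad and velocity of joint lever between -0.05 and 0.05 rad/s), for 0.2 s.
At the end, for the whole second after the job is handed in: The jar stands in the carrier, flat on the deck (within 8 mm along and 10 mm across of the middle, 4 mm of the deck, 0.06 rad flat, 0.17 rad square), cap up, still and untouched; the lever is at rest within 0.07 rad of the pointer (all of step 2 and contact force between jar and the fingers below 0.3 N and linear speed of jar below 0.02 m/s).
It fails at once if a blue-capped jar, the beaker or the reagent bottle is moved more than 15 mm or tipped over (distance of any of blue_jar1, blue_jar2, beaker, reagent from where it was at the start of the episode above 0.015 m or angle between any of blue_jar1, blue_jar2, beaker, reagent's own z axis and vertical above 0.35 rad).
It fails at once if the yellow-capped jar is tipped more than 0.8 rad from upright (angle between jar's own z axis and vertical above 0.8 rad).
It also fails if it takes over 72 s, if anything falls off the work surface, if the arm or the gripper's body presses on something with over 40 N, if the wrist force passes 120 N, or if a joint passes its speed limit or range.

## Working session

There is one attempt and no reset: what is moved stays moved. The work goes in short steps, Python scripts to look and compute and a tool call to move; the robot and the scene stay as the last step left them, time stands still between calls to the robot, and variables do not carry over. Pictures are saved under pics/ and viewed, about 8 in all and at most 12, crops included, and the job is handed in when it is done.

Besides the shell and the picture viewer there is one more tool, called as name(argument=value, ...), one argument or row to a line, values as JSON. carry_out: Moves the arm, as the interface text tells. Its arguments: {"type":"object","properties":{"increments":{"type":"array"}},"required":["increments"]}

```bash
mkdir -p pics; python3 - <<'E'
from rig import robot
import cv2,numpy as np
for n in("side","top"):
    im=robot.capture(n); cv2.imwrite(f"pics/{n}0.png",im)
    c=robot.calibration(n); print(n,{k:np.round(v,4).tolist() for k,v in c.items()})
    for q in("jar","blue_jar1","rack","mixer","carrier","lever_hinge","lever_knob","pointer_tip","beaker","reagent"):
        print(q,[(np.round(d["xy"],1).tolist(),round(d["conf"],2)) for d in robot.landmark_of(n,q)][:4])
s=robot.read_state();print({k:np.round(v,3).tolist() for k,v in s.items()})
E
```

```text
side {'fx': 493.2292, 'fy': 493.2292, 'cx': 322.7802, 'cy': 244.8917, 'k1': -0.0553, 'xyz': [0.2476, 0.8559, 0.8602], 'rotation': [[-0.9189, -0.2582, 0.2982], [-0.3945, 0.5905, -0.7041], [0.0057, -0.7646, -0.6445]]}
jar [([268.7, 334.5], 0.68), ([212.9, 317.7], 0.64), ([325.5, 357.9], 0.55)]
blue_jar1 [([263.9, 352.2], 0.89), ([277.1, 316.4], 0.62)]
rack [([272.3, 335.2], 0.65)]
mixer [([358.9, 238.3], 0.63)]
carrier [([337.8, 228.5], 0.67), ([359.6, 201.4], 0.64)]
lever_hinge [([361.6, 200.8], 0.88)]
lever_knob [([389.1, 178.2], 0.63)]
pointer_tip [([384.4, 222.7], 0.58)]
beaker [([334.2, 415.4], 0.73)]
reagent [([236.3, 285.1], 0.7), ([390.3, 178.4], 0.3)]
top {'fx': 439.5139, 'fy': 439.5139, 'cx': 318.2106, 'cy': 247.2504, 'k1': -0.0796, 'xyz': [0.5197, 0.0313, 1.1098], 'rotation': [[-0.0004, -0.9975, 0.0703], [-0.9996, -0.0016, -0.0277], [0.0278, -0.0703, -0.9971]]}
jar [([218.4, 177.6], 0.94), ([215.4, 233.5], 0.83), ([217.0, 289.5], 0.7), ([269.3, 172.2], 0.7)]
blue_jar1 [([237.2, 232.1], 0.93), ([199.6, 246.3], 0.66)]
rack [([220.5, 238.2], 0.73)]
mixer []
carrier [([340.9, 249.6], 0.71), ([414.1, 251.2], 0.3)]
lever_hinge [([414.1, 249.2], 0.59), ([237.1, 231.6], 0.31)]
lever_knob [([448.3, 270.6], 0.82)]
pointer_tip [([387.0, 282.9], 0.57)]
beaker [([169.3, 315.7], 0.82)]
reagent [([269.2, 174.5], 0.79)]
{'clock': 1.1, 'qpos': [-1.369, 0.308, 1.634, -0.0, 1.2, -0.07], 'qd': [0.001, -0.001, -0.0, -0.0, -0.0, -0.001], 'joint_efforts': [0.0, -41.53, -27.709, 0.0, 0.001, 0.0], 'tool_pos': [0.168, -0.602, 0.239], 'tool_rot': [[0.963, 0.268, -0.0], [0.268, -0.963, 0.0], [0.0, -0.0, -1.0]], 'contact_force': [-0.328, 0.341, 0.472], 'moment': [-0.04, 0.02, -0.013], 'grip_width': 0.085}
```

View pics/side0.png

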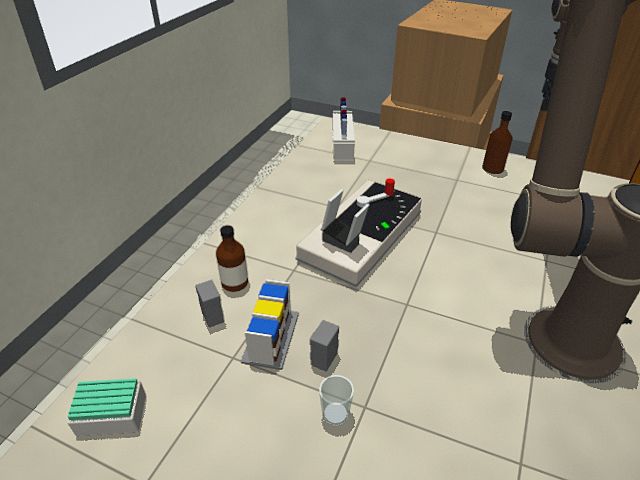

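View pics/top0.png

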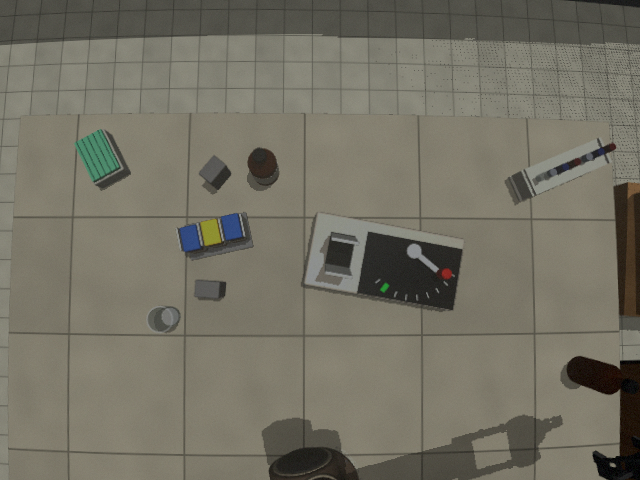

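Jar candidates in the top view: blue caps (190,238) and (233,226), grey look‑alikes (214,172) and (209,290), and the yellow cap (211,233) in the middle bay. The yellow one fits the description. Next I'll rectify onto known-height planes to measure and confirm.

```bash
cat > h.py <<'E'
import numpy as np,cv2
from rig import robot
def proj(n,P):
    c=robot.calibration(n);R=np.array(c["rotation"]);p=(np.atleast_2d(P)-c["xyz"])@R
    s=p[:,:2]/p[:,2:];s=s*(1+c["k1"]*(s**2).sum(1,keepdims=True))
    return s*[c["fx"],c["fy"]]+[c["cx"],c["cy"]]
def ray(n,uv):
    c=robot.calibration(n);K=np.array([[c["fx"],0,c["cx"]],[0,c["fy"],c["cy"]],[0,0,1]])
    s=cv2.undistortPoints(np.array(uv,float).reshape(-1,1,2),K,np.array([c["k1"],0,0,0]))[:,0]
    return np.array(c["xyz"]),np.c_[s,np.ones(len(s))]@np.array(c["rotation"]).T
def back(n,uv,z):
    o,d=ray(n,uv);return o+d*((z-o[2])/d[:,2])[:,None]
def tri(uvs):
    A=np.zeros((3,3));b=np.zeros(3)
    for n,uv in uvs.items():
        o,d=ray(n,uv);d=d[0]/np.linalg.norm(d[0]);M=np.eye(3)-np.outer(d,d);A+=M;b+=M@o
    return np.linalg.solve(A,b)
def warp(n,im,xr,yr,z,s=0.0005):
    # rows: x decreasing, cols: y decreasing (seen from above)
    xs=np.arange(xr[1],xr[0],-s);ys=np.arange(yr[1],yr[0],-s);X,Y=np.meshgrid(xs,ys,indexing="ij")
    m=proj(n,np.c_[X.ravel(),Y.ravel(),np.full(X.size,z)]).astype(np.float32)
    return cv2.remap(im,m[:,0].reshape(X.shape),m[:,1].reshape(X.shape),cv2.INTER_LINEAR)
def rectpose(mask,xr,yr,s=0.0005):
    k,l,st,ce=cv2.connectedComponentsWithStats(mask.astype(np.uint8));i=1+st[1:,4].argmax()
    (cx,cy),(w,h),a=cv2.minAreaRect(np.argwhere(l==i)[:,::-1].astype(np.float32))
    return xr[1]-cy*s,yr[1]-cx*s,w*s,h*s,a
E
python3 - <<'E'
from h import *
ims={n:cv2.imread(f"pics/{n}0.png") for n in("side","top")}
for n,im in ims.items():
    xr,yr=(.45,.65),(.2,.4)
    w=warp(n,im,xr,yr,.098);hsv=cv2.cvtColor(w,cv2.COLOR_BGR2HSV)
    y=cv2.inRange(hsv,(20,120,80),(35,255,255));print(n,"yellow",np.round(rectpose(y,xr,yr),4))
    b=cv2.inRange(hsv,(105,120,60),(130,255,255));k,l,st,ce=cv2.connectedComponentsWithStats(b)
    for i in range(1,k):
        if st[i,4]>1500: print("blue",np.round(rectpose(l==i,xr,yr),4))
    cv2.imwrite(f"pics/j_{n}.png",w)
    xr,yr=(.38,.65),(-.32,.1)
    w=warp(n,im,xr,yr,.06);cv2.imwrite(f"pics/m_{n}.png",w)
    hsv=cv2.cvtColor(w,cv2.COLOR_BGR2HSV)
    print("green",np.round(rectpose(cv2.inRange(hsv,(45,150,80),(75,255,255)),xr,yr),4))
    w2=warp(n,im,xr,yr,.117);hsv=cv2.cvtColor(w2,cv2.COLOR_BGR2HSV)
    print("red",np.round(rectpose(cv2.inRange(hsv,(0,150,60),(8,255,255)),xr,yr),4))
q=lambda n,t:robot.landmark_of(n,t)[0]["xy"]
for t in("lever_hinge","lever_knob","pointer_tip","carrier"): print(t,tri({n:q(n,t) for n in ims}).round(4))
print("hinge top",back("top",[q("top","lever_hinge")],.06).round(4),"side",back("side",[q("side","lever_hinge")],.06).round(4))
a=cv2.imread("pics/j_top.png");b=cv2.imread("pics/j_side.png")
cv2.imwrite("pics/jj.png",np.hstack([a,b]))
cv2.imwrite("pics/mm.png",cv2.resize(np.vstack([cv2.imread("pics/m_top.png"),cv2.imread("pics/m_side.png")]),None,fx=.55,fy=.55) if 0 else cv2.imread("pics/m_top.png"))
E
```

```text
side yellow [0.618  0.2548 0.0495 0.064  0.    ]
blue [6.25e-01 2.15e-01 5.00e-02 2.90e-02 9.00e+01]
blue [6.07600e-01 3.09500e-01 6.15000e-02 5.33000e-02 7.72756e+01]
green [ 5.00100e-01 -1.60300e-01  1.75000e-02  2.87000e-02  3.86598e+01]
red [ 5.23200e-01 -2.55900e-01  2.46000e-02  8.50000e-02  7.58157e+01]
top yellow [6.25700e-01 2.52200e-01 5.76000e-02 4.13000e-02 7.74712e+01]
blue [6.295e-01 2.133e-01 4.100e-02 2.550e-02 9.000e+01]
blue [6.12400e-01 3.00400e-01 5.69000e-02 3.90000e-02 7.71957e+01]
green [ 4.98200e-01 -1.56100e-01  1.23000e-02  2.27000e-02  3.98056e+01]
red [ 0.5304 -0.2891  0.0245  0.0251 16.6992]
lever_hinge [ 0.5893 -0.2275  0.0688]
lever_knob [ 0.536  -0.2945  0.1178]
pointer_tip [ 0.5054 -0.1632  0.0631]
carrier [ 0.5878 -0.0484  0.1   ]
hinge top [[ 0.5894 -0.2299  0.06  ]] side [[ 0.5937 -0.2394  0.06  ]]
```

View pics/jj.png

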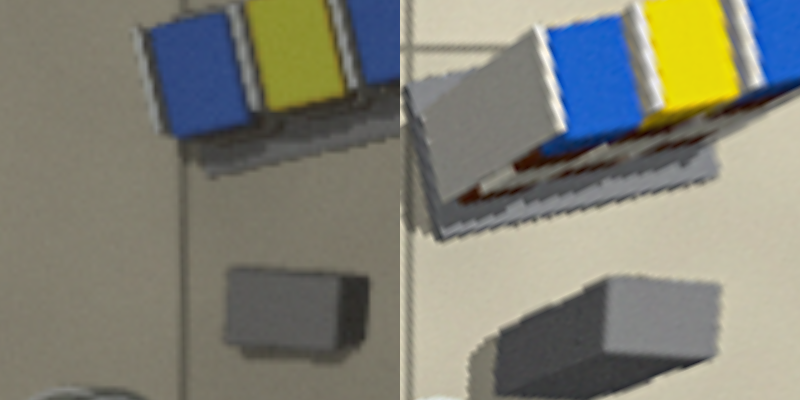

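View pics/mm.png

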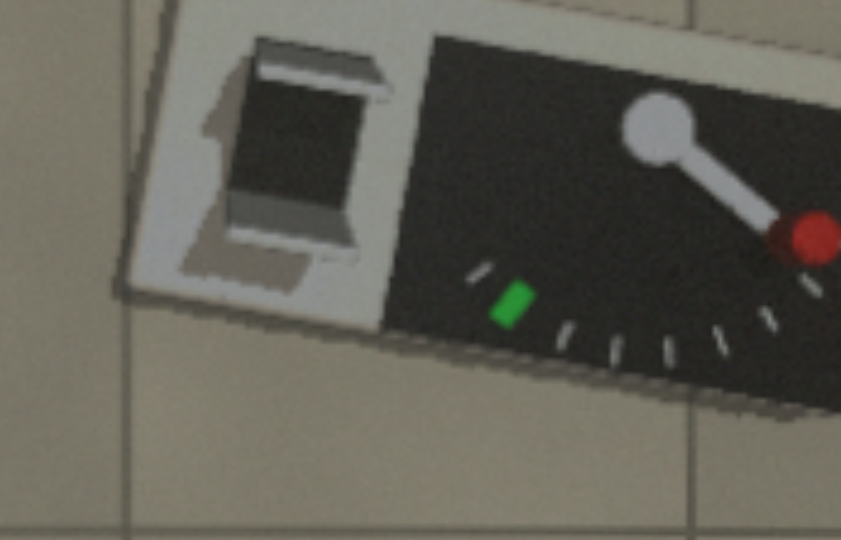

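The yellow cap is confirmed in the middle bay. The rectified windows cut it off, so I'll redo them wider and overlay a wireframe of the carrier.

```bash
cat >> h.py <<'E'
from scipy.spatial.transform import Rotation as Rot
def Rc(yaw): return (Rot.from_euler('z',yaw,degrees=True)*Rot.from_euler('y',-12,degrees=True)).as_matrix()
def cheeks(c,yaw):
    P=[[[sx*33,-29,94],[sx*33,29,94],[sx*40,29,94],[sx*40,-29,94]] for sx in(-1,1)]+[[[-33,-29,0],[33,-29,0],[33,29,0],[-33,29,0]]]
    return [np.array(p)/1000@Rc(yaw).T+c for p in P]
def overlay(im,n,polys,box,f,col):
    x0,y0,x1,y1=box;o=cv2.resize(im[y0:y1,x0:x1],None,fx=f,fy=f,interpolation=cv2.INTER_CUBIC)
    for P in polys:
        p=((proj(n,P)-[x0,y0]+.5)*f-.5);cv2.polylines(o,[np.round(p*16).astype(np.int32)],True,col,1,cv2.LINE_AA,4)
    return o
E
python3 - <<'E'
from h import *
ims={n:cv2.imread(f"pics/{n}0.png") for n in("side","top")}
xr,yr=(.5,.75),(.15,.4)
for n in ims:
    hsv=cv2.cvtColor(warp(n,ims[n],xr,yr,.098),cv2.COLOR_BGR2HSV)
    print(n,"yellow",np.round(rectpose(cv2.inRange(hsv,(20,120,80),(35,255,255)),xr,yr),4))
    b=cv2.inRange(hsv,(105,120,60),(130,255,255));k,l,st,ce=cv2.connectedComponentsWithStats(b)
    for i in range(1,k):
        if st[i,4]>1500: print("blue",np.round(rectpose(l==i,xr,yr),4))
c=np.array([.5878,-.0484,.1]);yaw=-10
m=np.array([.564,-.163,0]);Rm=Rot.from_euler('z',yaw,degrees=True).as_matrix()
hs=np.array([[-.09,-.185,.06],[.09,-.185,.06],[.09,.185,.06],[-.09,.185,.06]])@Rm.T+m
polys=cheeks(c,yaw)+[hs]
a=overlay(ims["top"],"top",polys,(300,205,375,295),6,(0,0,255));b=overlay(ims["side"],"side",polys,(310,180,370,270),6,(0,0,255))
cv2.imwrite("pics/ov1.png",np.hstack([a,b]));print(np.hstack([a,b]).shape)
E
```

```text
side yellow [6.21900e-01 2.60100e-01 6.30000e-02 5.29000e-02 7.79694e+01]
blue [6.34700e-01 2.11500e-01 6.11000e-02 4.99000e-02 7.76609e+01]
blue [6.07600e-01 3.09500e-01 6.15000e-02 5.33000e-02 7.72756e+01]
top yellow [6.26100e-01 2.52300e-01 5.86000e-02 4.13000e-02 7.74712e+01]
blue [6.39200e-01 2.04200e-01 5.69000e-02 3.91000e-02 7.73807e+01]
blue [6.12400e-01 3.00400e-01 5.69000e-02 3.90000e-02 7.71957e+01]
(540, 810, 3)
```

View pics/ov1.png

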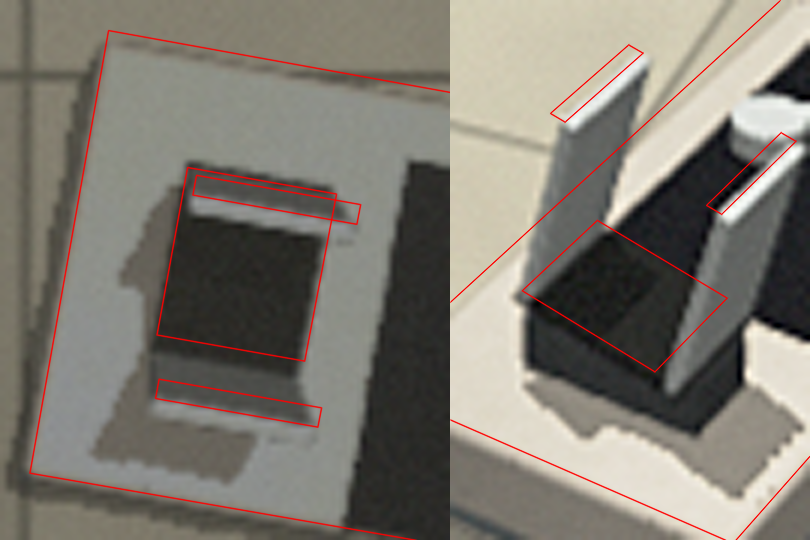

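The overlay should move about 6 mm toward the robot: the strips sit about 18 px lower in the 6x top crop, and about (+9,+11) px in the side crop. I'll refine it with an edge fit.

```bash
cat > fit.py <<'E'
from h import *
from scipy.optimize import differential_evolution,minimize
from scipy.ndimage import map_coordinates
def gm(im):
    g=cv2.GaussianBlur(im.astype(np.float32),(0,0),1.0).transpose(2,0,1)
    m=np.max([np.hypot(cv2.Sobel(a,cv2.CV_32F,1,0),cv2.Sobel(a,cv2.CV_32F,0,1)) for a in g],0)
    return np.minimum(m,np.percentile(m,97))
def samp(G,n,segs):
    t=np.linspace(0.03,.97,25)[:,None]
    p=proj(n,np.vstack([a+(b-a)*t for a,b in segs]))
    return map_coordinates(G[n],[p[:,1],p[:,0]],order=1).mean()
def fit(f,x0,r):
    b=[(a-d,a+d) for a,d in zip(x0,r)]
    o=differential_evolution(lambda v:-f(v),b,seed=1,maxiter=60,popsize=12,tol=1e-6);return o.x,-o.fun
E
python3 - <<'E'
from fit import *
ims={n:cv2.imread(f"pics/{n}0.png") for n in("side","top")};G={n:gm(i) for n,i in ims.items()}
def carr(v,cams):
    R=Rc(v[2]);c=np.array([v[0],v[1],.1]);s=0
    T=lambda p:np.array(p)/1000@R.T+c
    L=[]
    for sx in(-1,1):
        q=[T([sx*33,-29,94]),T([sx*33,29,94]),T([sx*40,29,94]),T([sx*40,-29,94])]
        L+=[(q[i],q[(i+1)%4]) for i in range(4)]
    up=[(T([sx*33,29,10]),T([sx*33,29,94])) for sx in(-1,1)]
    return np.mean([samp(G,n,L+(up if n=="side" else [(T([33,29,0]),T([0,29,0])),(T([33,-29,0]),T([0,-29,0]))])) for n in cams])
def hous(v,cams):
    R=Rot.from_euler('z',v[2],degrees=True).as_matrix()
    q=np.array([[-.09,-.185,.06],[.09,-.185,.06],[.09,.185,.06],[-.09,.185,.06]])@R.T+[v[0],v[1],0]
    return np.mean([samp(G,n,[(q[i],q[(i+1)%4]) for i in range(4)]) for n in cams])
for cams in(("top",),("side",),("top","side")):
    a,f=fit(lambda v:carr(v,cams),[.5815,-.0475,-10],[.012,.012,3]);h,g=fit(lambda v:hous(v,cams),[.56,-.163,-10],[.015,.015,3])
    d=Rot.from_euler('z',-h[2],degrees=True).apply([a[0]-h[0],a[1]-h[1],0])
    print(cams,"carrier",a.round(4),round(f,1),"housing",h.round(4),round(g,1),"rel",d.round(4))
c=np.r_[a[:2],.1]
Rm=Rot.from_euler('z',h[2],degrees=True).as_matrix();hs=np.array([[-.09,-.185,.06],[.09,-.185,.06],[.09,.185,.06],[-.09,.185,.06]])@Rm.T+[h[0],h[1],0]
polys=cheeks(c,a[2])+[hs]
A=overlay(ims["top"],"top",polys,(300,205,375,295),6,(0,0,255));B=overlay(ims["side"],"side",polys,(310,180,370,270),6,(0,0,255))
cv2.imwrite("pics/ov2.png",np.hstack([A,B]))
E
```

```text
('top',) carrier [  0.5846  -0.0373 -11.3993] 86.4 housing [  0.5568  -0.1528 -10.2098] 85.9 rel [0.0069 0.1185 0.    ]Traceback (most recent call last):
  File "<stdin>", line 17, in <module>
  File "fit.py", line 14, in fit
    o=differential_evolution(lambda v:-f(v),b,seed=1,maxiter=60,popsize=12,tol=1e-6);return o.x,-o.fun
    return fun(*args, **kwargs)
    ret = solver.solve()
    next(self)
    ~~~~^^^^^^
    energy = self.func(parameters)
    return self.f(x, *self.args)
           ~~~~~~^^^^^^^^^^^^^^^
  File "fit.py", line 14, in <lambda>
    o=differential_evolution(lambda v:-f(v),b,seed=1,maxiter=60,popsize=12,tol=1e-6);return o.x,-o.fun
                                       ~^^^
  File "<stdin>", line 17, in <lambda>
  File "<stdin>", line 11, in carr
  File "fit.py", line 10, in samp
    p=proj(n,np.vstack([a+(b-a)*t for a,b in segs]))
  File "h.py", line 4, in proj
    c=robot.calibration(n);R=np.array(c["rotation"]);p=(np.atleast_2d(P)-c["xyz"])@R
ValueError: time passes only in moves, steps and waits
```

```bash
sed -i 's/robot\.calibration(n)/CAL[n]/; ' h.py; sed -i '2a CAL={n:robot.calibration(n) for n in("side","top")}' h.py
cat > f1.py <<'E'
from fit import *
ims={n:cv2.imread(f"pics/{n}0.png") for n in("side","top")};G={n:gm(i) for n,i in ims.items()}
def segs(v):
    x,y,yaw,rx,ry=v;Rm=Rot.from_euler('z',yaw,degrees=True).as_matrix();h=np.array([x,y,0])
    q=np.array([[-.09,-.185,.06],[.09,-.185,.06],[.09,.185,.06],[-.09,.185,.06]])@Rm.T+h
    H=[(q[i],q[(i+1)%4]) for i in range(4)]
    R=Rc(yaw);c=h+Rm@[rx,ry,.1];T=lambda p:np.array(p)/1000@R.T+c;L=[]
    for sx in(-1,1):
        q=[T([sx*33,-29,94]),T([sx*33,29,94]),T([sx*40,29,94]),T([sx*40,-29,94])];L+=[(q[i],q[(i+1)%4]) for i in range(4)]
    up=[(T([sx*33,29,10]),T([sx*33,29,94])) for sx in(-1,1)]
    dk=[(T([33,29,0]),T([0,29,0])),(T([33,-29,0]),T([0,-29,0]))]
    return H,L,up,dk,c
def cost(v,cams):
    H,L,up,dk,c=segs(v)
    return sum(samp(G,n,H)+samp(G,n,L+(up if n=="side" else dk)) for n in cams)
for cams in(("top",),("side",),("top","side")):
    a,f=fit(lambda v:cost(v,cams),[.559,-.16,-10,.003,.117],[.012,.012,1.5,.008,.01])
    H,L,up,dk,c=segs(a);print(cams,a.round(4),round(f,1),"carrier",c.round(4))
polys=cheeks(c,a[2])+[np.array([s[0] for s in H])]
A=overlay(ims["top"],"top",polys,(300,205,375,295),6,(0,0,255));B=overlay(ims["side"],"side",polys,(310,180,370,270),6,(0,0,255))
cv2.imwrite("pics/ov2.png",np.hstack([A,B]))
E
timeout 300 python3 f1.py
```

```text
('top',) [ 5.56800e-01 -1.52700e-01 -1.02576e+01  6.70000e-03  1.19100e-01] 171.4 carrier [ 0.5846 -0.0368  0.1   ]
('side',) [ 5.6430e-01 -1.5640e-01 -9.2737e+00 -1.3000e-03  1.2270e-01] 329.4 carrier [ 0.5828 -0.0352  0.1   ]
('top', 'side') [ 5.6500e-01 -1.5480e-01 -9.7186e+00 -2.1000e-03  1.2030e-01] 482.4 carrier [ 0.5832 -0.0358  0.1   ]
```

View pics/ov2.png

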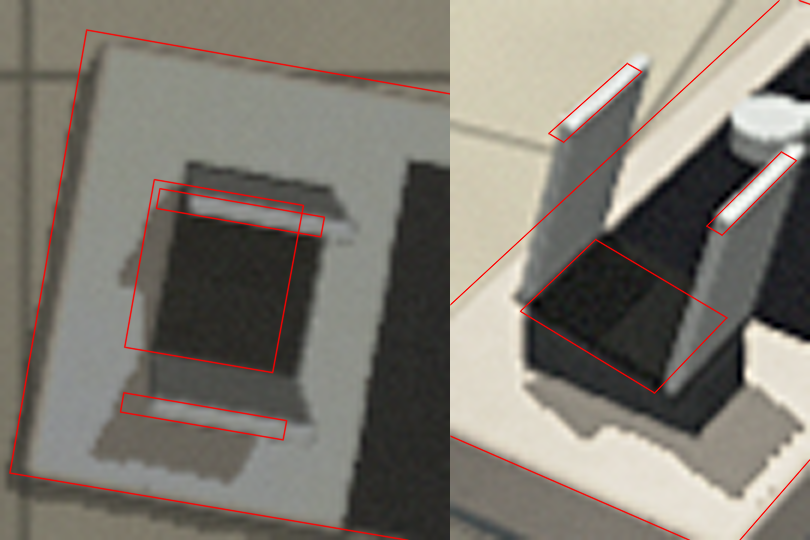

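The joint fit drifted in y along low-contrast edges (about 29 px left of the strips in the top crop). I'll refit in a narrow window using the carrier only, and cross-check with the dark deck mask.

```bash
cat > f2.py <<'E'
from fit import *
ims={n:cv2.imread(f"pics/{n}0.png") for n in("side","top")};G={n:gm(i) for n,i in ims.items()}
# dark deck, top camera, rectified at z=.1
xr,yr=(.5,.66),(-.12,.03)
w=warp("top",ims["top"],xr,yr,.1).max(2);d=(w<60).astype(np.uint8)
d[:, int((yr[1]+.085)/.0005):]=0
d=cv2.morphologyEx(d,cv2.MORPH_OPEN,np.ones((15,15)))
print("deck",np.round(rectpose(d,xr,yr),4))
def segs(v):
    R=Rc(v[2]);c=np.array([v[0],v[1],.1]);T=lambda p:np.array(p)/1000@R.T+c;L=[]
    for sx in(-1,1):
        q=[T([sx*33,-29,94]),T([sx*33,29,94]),T([sx*40,29,94]),T([sx*40,-29,94])];L+=[(q[i],q[(i+1)%4]) for i in range(4)]
    up=[(T([sx*33,29,10]),T([sx*33,29,94])) for sx in(-1,1)]+[(T([33,29,0]),T([-33,29,0]))]
    dk=[(T([33,29,0]),T([-10,29,0])),(T([33,-29,0]),T([-10,-29,0]))]
    return L,up,dk
def cost(v,cams): 
    L,up,dk=segs(v);return sum(samp(G,n,L)+samp(G,n,up if n=="side" else dk) for n in cams)
for cams in(("top",),("side",),("top","side")):
    a,f=fit(lambda v:cost(v,cams),[.581,-.047,-10],[.006,.006,1.5]);print(cams,a.round(4),round(f,1))
P=cheeks(np.r_[a[:2],.1],a[2])
A=overlay(ims["top"],"top",P,(300,205,375,295),6,(0,0,255));B=overlay(ims["side"],"side",P,(310,180,370,270),6,(0,0,255))
cv2.imwrite("pics/ov3.png",np.hstack([A,B]))
E
timeout 300 python3 f2.py
```

```text
deck [ 0.5763 -0.0446  0.0566  0.0547 10.204 ]
('top',) [ 0.5826 -0.0464 -9.1479] 180.1
('side',) [ 0.5834 -0.041  -8.6187] 302.2
('top', 'side') [ 0.5835 -0.0433 -8.5   ] 465.9
```

View pics/ov3.png

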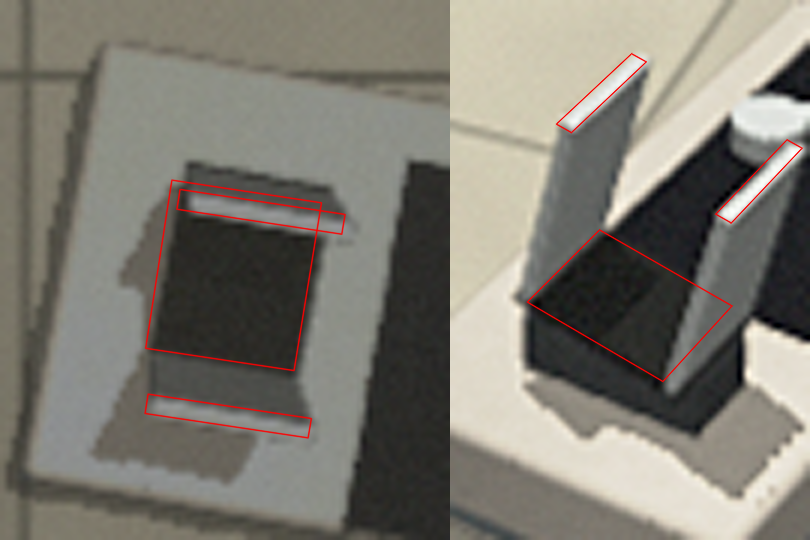

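The carrier is near (.583,−.045,.1) with yaw −10°. The jar is near (.626,.252) with yaw +12.5°. I'll write a planner that turns a goal pose into equal rows.

```bash
cat > plan.py <<'E'
import numpy as np
from scipy.optimize import least_squares
from scipy.spatial.transform import Rotation as Rot
def down(yaw):  # tool down, jaw axis (tool y) at world angle yaw deg
    a=np.radians(yaw);y=np.array([np.cos(a),np.sin(a),0]);z=np.array([0,0,-1.]);return np.c_[np.cross(y,z),y,z]
def rows(p0,R0,p1,R1,n):
    def end(v):
        p=np.array(p0,float);R=np.array(R0);E=Rot.from_rotvec(v[3:]).as_matrix()
        for _ in range(n): p=p+R@v[:3];R=R@E
        return p,R
    def f(v):
        p,R=end(v);return np.r_[(p-p1)*10,Rot.from_matrix(R.T@R1).as_rotvec()]
    w=Rot.from_matrix(np.array(R0).T@R1).as_rotvec()/n
    s=least_squares(f,np.r_[np.array(R0).T@(np.array(p1)-p0)/n,w]);return s.x,np.abs(s.fun).max()
def go(p1,R1,n):
    from rig import robot
    s=robot.read_state();v,e=rows(s["tool_pos"],s["tool_rot"],p1,R1,n)
    print(n,"rows",np.round(v[:3],4).tolist(),np.round(v[3:],4).tolist(),"err",round(e,5));return s
E
python3 -c "
from plan import *
go([.626,.252,.26],down(12.5),20)"
```

```text
20 rows [0.0532, -0.0046, -0.001] [-0.0, -0.0, -0.0759] err 0.0
```

carry_out(
  increments=[
    [[0.0532, -0.0046, -0.001], [0, 0, -0.0759], 0.085],
    [[0.0532, -0.0046, -0.001], [0, 0, -0.0759], 0.085],
    [[0.0532, -0.0046, -0.001], [0, 0, -0.0759], 0.085],
    [[0.0532, -0.0046, -0.001], [0, 0, -0.0759], 0.085],
    [[0.0532, -0.0046, -0.001], [0, 0, -0.0759], 0.085],
    [[0.0532, -0.0046, -0.001], [0, 0, -0.0759], 0.085],
    [[0.0532, -0.0046, -0.001], [0, 0, -0.0759], 0.085],
    [[0.0532, -0.0046, -0.001], [0, 0, -0.0759], 0.085],
    [[0.0532, -0.0046, -0.001], [0, 0, -0.0759], 0.085],
    [[0.0532, -0.0046, -0.001], [0, 0, -0.0759], 0.085],
    [[0.0532, -0.0046, -0.001], [0, 0, -0.0759], 0.085],
    [[0.0532, -0.0046, -0.001], [0, 0, -0.0759], 0.085],
    [[0.0532, -0.0046, -0.001], [0, 0, -0.0759], 0.085],
    [[0.0532, -0.0046, -0.001], [0, 0, -0.0759], 0.085],
    [[0.0532, -0.0046, -0.001], [0, 0, -0.0759], 0.085],
    [[0.0532, -0.0046, -0.001], [0, 0, -0.0759], 0.085],
    [[0.0532, -0.0046, -0.001], [0, 0, -0.0759], 0.085],
    [[0.0532, -0.0046, -0.001], [0, 0, -0.0759], 0.085],
    [[0.0532, -0.0046, -0.001], [0, 0, -0.0759], 0.085],
    [[0.0532, -0.0046, -0.001], [0, 0, -0.0759], 0.085],
  ],
)

```text
clock: 4.1
tool_pos: [0.6249, 0.2535, 0.2593]
tool_rot: [[-0.22, 0.976, 0.0], [0.976, 0.22, 0.0], [0.0, 0.0, -1.0]]
contact_force: [0.5, 0.2, -0.3]
grip_width: 0.085
```

```bash
python3 -c "
from plan import *
s=go([.626,.252,.13],down(12.5),8);print(s['tool_pos'],s['clock'],s['contact_force'])
from h import *
a=cv2.resize(robot.capture('top')[130:330,150:400],None,fx=2,fy=2);b=cv2.resize(robot.capture('side')[200:400,170:370],None,fx=1.5,fy=1.5);b=cv2.copyMakeBorder(b,0,100,0,0,0);cv2.imwrite('pics/a1.png',np.hstack([a,b]))"
```

```text
8 rows [-0.0002, 0.0001, 0.0162] [0.0001, -0.0, 0.0004] err 0.0
[0.62486777 0.25350784 0.25930396] 4.1 [ 0.47618131  0.22019727 -0.27878498]
```

carry_out(
  increments=[
    [[-0.001, 0.001, 0.02], [0, 0, 0], 0.085],
    [[-0.001, 0.0, 0.02], [0, 0, 0], 0.085],
    [[0, 0, 0.02], [0, 0, 0], 0.085],
    [[0, 0, 0.02], [0, 0, 0], 0.085],
    [[0, 0, 0.02], [0, 0, 0], 0.085],
    [[0, 0, 0.02], [0, 0, 0], 0.085],
    [[0, 0, 0.01], [0, 0, 0], 0.085],
    [[0, 0, 0], [0, 0, 0], 0.085],
  ],
)

```text
clock: 5.2
tool_pos: [0.6258, 0.2499, 0.1281]
tool_rot: [[-0.217, 0.976, -0.002], [0.976, 0.217, -0.001], [-0.0, -0.002, -1.0]]
contact_force: [0.1, -0.1, 0.6]
grip_width: 0.0848
```

```bash
python3 -c "
from plan import *
s=go([.626,.252,.06],down(12.5),6);print(s['tool_pos'],s['clock'],s['contact_force'])
from h import *
a=cv2.resize(robot.capture('top')[170:290,160:310],None,fx=3,fy=3);b=cv2.resize(robot.capture('side')[240:390,210:330],None,fx=2.4,fy=2.4,interpolation=cv2.INTER_CUBIC);cv2.imwrite('pics/a1.png',np.hstack([a,b]))"
```

```text
6 rows [0.0003, 0.0001, 0.0113] [-0.0003, 0.0, 0.0002] err 0.0
[0.62579498 0.24991024 0.12805317] 5.2 [ 0.14672764 -0.08656267  0.59173437]
```

View pics/a1.png

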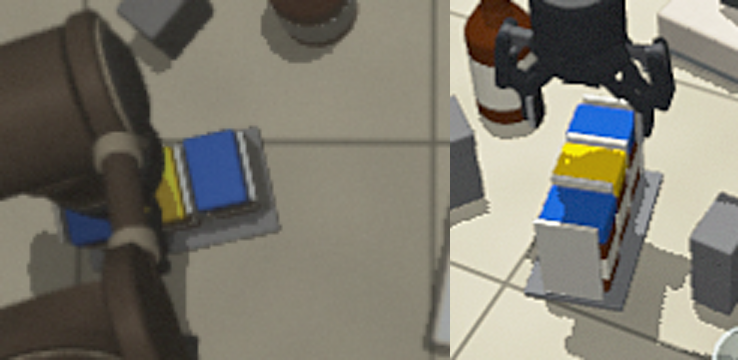

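The jaws straddle the yellow cap, with fingertips at (525,120) and (645,130) and the cap at (590,163). I'll descend and close.

carry_out(
  increments=[
    [[0.001, 0, 0.0113], [0, 0, 0], 0.085],
    [[0.001, 0.0, 0.0113], [0, 0, 0], 0.085],
    [[0, 0, 0.0113], [0, 0, 0], 0.085],
    [[0, 0, 0.0113], [0, 0, 0], 0.085],
    [[0, 0, 0.0113], [0, 0, 0], 0.085],
    [[0, 0, 0.0113], [0, 0, 0], 0.085],
    [[0, 0, 0], [0, 0, 0], 0.085],
    [[0, 0, 0], [0, 0, 0], 0.05],
    [[0, 0, 0], [0, 0, 0], 0.04],
    [[0, 0, 0], [0, 0, 0], 0.04],
    [[0, 0, 0], [0, 0, 0], 0.04],
    [[0, 0, 0], [0, 0, 0], 0.04],
  ],
)

```text
clock: 6.8
tool_pos: [0.6268, 0.2522, 0.0624]
tool_rot: [[-0.217, 0.976, 0.002], [0.976, 0.217, 0.001], [0.0, 0.002, -1.0]]
contact_force: [1.0, 0.4, 2.7]
grip_width: 0.0573
```

carry_out(
  increments=[
    [[0, 0, -0.01], [0, 0, 0], 0.04],
    [[0, 0, -0.02], [0, 0, 0], 0.04],
    [[0, 0, -0.02], [0, 0, 0], 0.04],
    [[0, 0, -0.02], [0, 0, 0], 0.04],
    [[0, 0, -0.02], [0, 0, 0], 0.04],
    [[0, 0, -0.02], [0, 0, 0], 0.04],
    [[0, 0, -0.02], [0, 0, 0], 0.04],
    [[0, 0, -0.01], [0, 0, 0], 0.04],
    [[0, 0, 0], [0, 0, 0], 0.04],
  ],
)

```text
clock: 7.92
tool_pos: [0.6266, 0.2522, 0.2027]
tool_rot: [[-0.217, 0.976, 0.002], [0.976, 0.217, 0.001], [0.0, 0.002, -1.0]]
contact_force: [-0.1, -0.6, -1.8]
grip_width: 0.0578
```

```bash
python3 -c "
from plan import *
s=go([.40,.08,.12],down(-10),12);print(s['tool_pos'],s['clock'],s['contact_force'],s['grip_width'])"
```

```text
12 rows [-0.0137, -0.0196, 0.0069] [0.0002, -0.0001, 0.0328] err 0.0
[0.62662597 0.25219987 0.20272288] 7.925 [-0.14061752 -0.55048857 -1.83947087] 0.057843457224469055
```

carry_out(
  increments=[
    [[-0.0137, -0.0196, 0.0], [0, 0, 0.0328], 0.04],
    [[-0.0137, -0.0196, 0.0], [0, 0, 0.0328], 0.04],
    [[-0.0137, -0.0196, 0.0], [0, 0, 0.0328], 0.04],
    [[-0.0137, -0.0196, 0.0], [0, 0, 0.0328], 0.04],
    [[-0.0137, -0.0196, 0.01], [0, 0, 0.0328], 0.04],
    [[-0.0137, -0.0196, 0.01], [0, 0, 0.0328], 0.04],
    [[-0.0137, -0.0196, 0.01], [0, 0, 0.0328], 0.04],
    [[-0.0137, -0.0196, 0.01], [0, 0, 0.0328], 0.04],
    [[-0.0137, -0.0196, 0.01], [0, 0, 0.0328], 0.04],
    [[-0.0137, -0.0196, 0.01], [0, 0, 0.0328], 0.04],
    [[-0.0137, -0.0196, 0.01], [0, 0, 0.0328], 0.04],
    [[-0.0137, -0.0196, 0.012], [0, 0, 0.0328], 0.04],
    [[0, 0, 0], [0, 0, 0], 0.04],
    [[0, 0, 0], [0, 0, 0], 0.04],
  ],
)

```text
clock: 9.68
tool_pos: [0.4001, 0.08, 0.1199]
tool_rot: [[0.174, 0.985, 0.002], [0.985, -0.174, 0.0], [0.001, 0.002, -1.0]]
contact_force: [-0.4, 0.0, -2.4]
grip_width: 0.0573
```

```bash
python3 -c "
from plan import *
s=go([.40,.08,.0565],down(-10),6);print(s['tool_pos'],s['tool_rot'],s['clock'],s['contact_force'],s['grip_width'])"
```

```text
6 rows [-0.0, -0.0, 0.0106] [0.0003, -0.0001, 0.0] err 0.0
[0.40005335 0.07997246 0.11988292] [[ 1.73534355e-01  9.84826142e-01  1.81623792e-03]
 [ 9.84827592e-01 -1.73535265e-01  3.55315129e-04]
 [ 6.65104956e-04  1.72702183e-03 -9.99998288e-01]] 9.675 [-0.38820122  0.03023819 -2.38055131] 0.05732608807262777
```

carry_out(
  increments=[
    [[0, 0, 0.0106], [0, 0, 0], 0.04],
    [[0, 0, 0.0106], [0, 0, 0], 0.04],
    [[0, 0, 0.0106], [0, 0, 0], 0.04],
    [[0, 0, 0.0106], [0, 0, 0], 0.04],
    [[0, 0, 0.0106], [0, 0, 0], 0.04],
    [[0, 0, 0.006], [0, 0, 0], 0.04],
    [[0, 0, 0.003], [0, 0, 0], 0.04],
    [[0, 0, 0.002], [0, 0, 0], 0.04],
    [[0, 0, 0], [0, 0, 0], 0.04],
    [[0, 0, 0], [0, 0, 0], 0.04],
  ],
)

```text
clock: 10.92
tool_pos: [0.3991, 0.0798, 0.0557]
tool_rot: [[0.174, 0.985, 0.001], [0.985, -0.174, 0.0], [0.0, 0.001, -1.0]]
contact_force: [-0.1, 1.0, -1.2]
grip_width: 0.0575
```

carry_out(
  increments=[
    [[0, 0, 0.001], [0, 0, 0], 0.04],
    [[0, 0, 0], [0, 0, 0], 0.06],
    [[0, 0, 0], [0, 0, 0], 0.07],
    [[0, 0, 0], [0, 0, 0], 0.085],
    [[0, 0, 0], [0, 0, 0], 0.085],
    [[0, 0, 0], [0, 0, 0], 0.085],
    [[0, 0, -0.01], [0, 0, 0], 0.085],
    [[0, 0, -0.02], [0, 0, 0], 0.085],
    [[0, 0, -0.02], [0, 0, 0], 0.085],
    [[0, 0, -0.02], [0, 0, 0], 0.085],
    [[0, 0, -0.02], [0, 0, 0], 0.085],
    [[0, 0, -0.005], [0, 0, 0], 0.085],
    [[0, 0, 0], [0, 0, 0], 0.085],
  ],
)

```text
clock: 12.55
tool_pos: [0.3989, 0.0798, 0.1498]
tool_rot: [[0.174, 0.985, 0.001], [0.985, -0.174, 0.0], [0.0, 0.001, -1.0]]
contact_force: [0.2, -0.2, 0.3]
grip_width: 0.0851
```

```bash
python3 -c "
from plan import *
s=go([.3995,.0798,.145],down(80),10);print(s['tool_pos'],s['clock'],s['contact_force'],s['grip_width'])
from h import *
im=robot.capture('side');xr,yr=(.3,.5),(-.02,.18)
for n,im in (('side',im),('top',robot.capture('top'))):
  hsv=cv2.cvtColor(warp(n,im,xr,yr,.09),cv2.COLOR_BGR2HSV);print(n,np.round(rectpose(cv2.inRange(hsv,(20,120,80),(35,255,255)),xr,yr),4))
"
```

```text
10 rows [-0.0, 0.0001, 0.0005] [0.0001, 0.0, -0.1571] err 0.0
[0.39894949 0.07975451 0.14977607] 12.55 [ 0.17678614 -0.16065142  0.27485337] 0.08508529092536385
side [0.3975 0.0921 0.0585 0.0639 9.6888]Traceback (most recent call last):
  File "<string>", line 7, in <module>
    hsv=cv2.cvtColor(warp(n,im,xr,yr,.09),cv2.COLOR_BGR2HSV);print(n,np.round(rectpose(cv2.inRange(hsv,(20,120,80),(35,255,255)),xr,yr),4))
                                                                              ~~~~~~~~^^^^^^^^^^^^^^^^^^^^^^^^^^^^^^^^^^^^^^^^^^^^^^^^^
  File "h.py", line 25, in rectpose
    k,l,st,ce=cv2.connectedComponentsWithStats(mask.astype(np.uint8));i=1+st[1:,4].argmax()
                                                                          ~~~~~~~~~~~~~~~^^
ValueError: attempt to get argmax of an empty sequence
```

carry_out(
  increments=[
    [[0, 0, 0], [0, 0, -0.1571], 0.085],
    [[0, 0, 0], [0, 0, -0.1571], 0.085],
    [[0, 0, 0], [0, 0, -0.1571], 0.085],
    [[0, 0, 0], [0, 0, -0.1571], 0.085],
    [[0, 0, 0], [0, 0, -0.1571], 0.085],
    [[0, 0, 0], [0, 0, -0.1571], 0.085],
    [[0, 0, 0], [0, 0, -0.1571], 0.085],
    [[0, 0, 0], [0, 0, -0.1571], 0.085],
    [[0, 0, 0], [0, 0, -0.1571], 0.085],
    [[0, 0, 0], [0, 0, -0.1571], 0.085],
    [[0, 0, 0], [0, 0, 0], 0.085],
    [[0, 0, 0], [0, 0, 0], 0.085],
  ],
)

```text
clock: 14.15
tool_pos: [0.3984, 0.0797, 0.1489]
tool_rot: [[-0.984, 0.176, -0.001], [0.176, 0.984, -0.0], [0.001, -0.0, -1.0]]
contact_force: [-0.9, -1.1, 0.1]
grip_width: 0.0851
```

```bash
python3 -c "
from plan import *
s=go([.399,.0798,.054],down(80),8);print(s['tool_pos'],s['tool_rot'],s['clock'],s['contact_force'],s['grip_width'])
"
```

```text
8 rows [-0.0001, 0.0, 0.0119] [-0.0, -0.0002, -0.0003] err 0.0
[0.39837618 0.07968348 0.14893183] [[-9.84443416e-01  1.75697434e-01 -1.25419901e-03]
 [ 1.75697706e-01  9.84444160e-01 -1.08922549e-04]
 [ 1.21555148e-03 -3.27587975e-04 -9.99999208e-01]] 14.15 [-0.9393033  -1.08814157  0.14291008] 0.08507836889134976
```

carry_out(
  increments=[
    [[-0.0006, 0, 0.0119], [0, 0, 0], 0.085],
    [[0, 0, 0.0119], [0, 0, 0], 0.085],
    [[0, 0, 0.0119], [0, 0, 0], 0.085],
    [[0, 0, 0.0119], [0, 0, 0], 0.085],
    [[0, 0, 0.0119], [0, 0, 0], 0.085],
    [[0, 0, 0.0119], [0, 0, 0], 0.085],
    [[0, 0, 0.0119], [0, 0, 0], 0.085],
    [[0, 0, 0.0119], [0, 0, 0], 0.085],
    [[0, 0, 0], [0, 0, 0], 0.085],
    [[0, 0, 0], [0, 0, 0], 0.085],
  ],
)

```text
clock: 15.4
tool_pos: [0.3996, 0.0797, 0.0543]
tool_rot: [[-0.985, 0.173, 0.0], [0.173, 0.985, 0.0], [-0.0, 0.0, -1.0]]
contact_force: [0.4, -0.4, 0.1]
grip_width: 0.0852
```

carry_out(
  increments=[
    [[0, 0, 0], [0, 0, 0], 0.06],
    [[0, 0, 0], [0, 0, 0], 0.04],
    [[0, 0, 0], [0, 0, 0], 0.025],
    [[0, 0, 0], [0, 0, 0], 0.025],
    [[0, 0, 0], [0, 0, 0], 0.025],
    [[0, 0, 0], [0, 0, 0], 0.025],
    [[0, 0, 0], [0, 0, 0], 0.025],
  ],
)

```text
clock: 16.27
tool_pos: [0.3999, 0.0798, 0.0547]
tool_rot: [[-0.985, 0.174, 0.001], [0.174, 0.985, 0.0], [-0.001, 0.0, -1.0]]
contact_force: [0.1, 1.4, 5.5]
grip_width: 0.0395
```

carry_out(
  increments=[
    [[0, 0, -0.01], [0, 0, 0], 0.025],
    [[0, 0, -0.03], [0, 0, 0], 0.025],
    [[0, 0, -0.03], [0, 0, 0], 0.025],
    [[0, 0, -0.03], [0, 0, 0], 0.025],
    [[0, 0, -0.03], [0, 0, 0], 0.025],
    [[0, 0, -0.03], [0, 0, 0], 0.025],
    [[0, 0, -0.03], [0, 0, 0], 0.025],
    [[0, 0, -0.02], [0, 0, 0], 0.025],
    [[0, 0, -0.02], [0, 0, 0], 0.025],
    [[0, 0, 0], [0, 0, 0], 0.025],
    [[0, 0, 0], [0, 0, 0], 0.025],
  ],
)

```text
clock: 17.65
tool_pos: [0.3984, 0.0794, 0.2831]
tool_rot: [[-0.985, 0.174, -0.002], [0.174, 0.985, -0.0], [0.002, -0.001, -1.0]]
contact_force: [0.2, 1.0, -1.9]
grip_width: 0.0392
```

```bash
cat > place.py <<'E'
from h import *
from plan import *
C=np.array([.583,-.0448,.1]);Y=-10
def T(h,dx=0,dy=0):
    R=Rc(Y);return C+R@[dx,dy,.0545+h],np.c_[-R[:,0],R[:,1],-R[:,2]]
E
python3 -c "
from place import *
p,R=T(.11);print(p)
s=go(p,R,14);print(s['tool_pos'],s['clock'],s['contact_force'],s['grip_width'])
"
```

```text
[ 0.54931812 -0.03886098  0.26090528]
14 rows [-0.0119, -0.0064, 0.0027] [-0.0001, -0.0151, 0.0] err 0.0
[0.39839043 0.07944428 0.28309858] 17.65 [ 0.18730839  0.95873117 -1.8781578 ] 0.03923219796217564
```

carry_out(
  increments=[
    [[-0.0119, -0.0064, 0.0027], [0, -0.0151, 0], 0.025],
    [[-0.0119, -0.0064, 0.0027], [0, -0.0151, 0], 0.025],
    [[-0.0119, -0.0064, 0.0027], [0, -0.0151, 0], 0.025],
    [[-0.0119, -0.0064, 0.0027], [0, -0.0151, 0], 0.025],
    [[-0.0119, -0.0064, 0.0027], [0, -0.0151, 0], 0.025],
    [[-0.0119, -0.0064, 0.0027], [0, -0.0151, 0], 0.025],
    [[-0.0119, -0.0064, 0.0027], [0, -0.0151, 0], 0.025],
    [[-0.0119, -0.0064, 0.0027], [0, -0.0151, 0], 0.025],
    [[-0.0119, -0.0064, 0.0027], [0, -0.0151, 0], 0.025],
    [[-0.0119, -0.0064, 0.0027], [0, -0.0151, 0], 0.025],
    [[-0.0119, -0.0064, 0.0027], [0, -0.0151, 0], 0.025],
    [[-0.0119, -0.0064, 0.0027], [0, -0.0151, 0], 0.025],
    [[-0.0119, -0.0064, 0.0027], [0, -0.0151, 0], 0.025],
    [[-0.0119, -0.0064, 0.0027], [0, -0.0151, 0], 0.025],
    [[0, 0, 0], [0, 0, 0], 0.025],
    [[0, 0, 0], [0, 0, 0], 0.025],
  ],
)

```text
clock: 19.65
tool_pos: [0.5502, -0.0379, 0.2628]
tool_rot: [[-0.963, 0.174, 0.206], [0.17, 0.985, -0.036], [-0.209, 0.0, -0.978]]
contact_force: [-0.5, -0.4, -1.8]
grip_width: 0.0399
```

```bash
python3 -c "
from place import *
p,R=T(.11)
s=go(p,R,2);print(s['tool_pos'],s['tool_rot'],s['clock'],s['contact_force'])
ims={n:robot.capture(n) for n in('top','side')}
for n in ims: cv2.imwrite(f'pics/{n}p.png',ims[n])
Rr=np.array(s['tool_rot']);o=np.array(s['tool_pos'])
jar=[np.array([[sx*29,sy*20,z] for sx,sy in((-1,-1),(1,-1),(1,1),(-1,1))])/1000@Rr.T+o for z in(54.5,-35.5)]
def ov(n,box,f):
    a=overlay(ims[n],n,cheeks(C,Y),box,f,(0,0,255));return cv2.max(a,overlay(ims[n],n,jar,box,f,(0,255,0))) if 0 else (a,overlay(ims[n],n,jar,box,f,(0,255,0)))
B=(305,140,375,240);a,b=ov('side',B,5)
cv2.imwrite('pics/p1.png',np.hstack([a,b]))
"
```

```text
2 rows [0.0006, -0.0006, 0.0009] [0.0001, 0.0006, -0.0] err 0.0
[ 0.55023311 -0.03787398  0.2628384 ] [[-9.63037685e-01  1.73614127e-01  2.05952793e-01]
 [ 1.69817784e-01  9.84813736e-01 -3.61085245e-02]
 [-2.09094089e-01  2.00577043e-04 -9.77895506e-01]] 19.65 [-0.47721924 -0.4195827  -1.78588404]
```

View pics/p1.png

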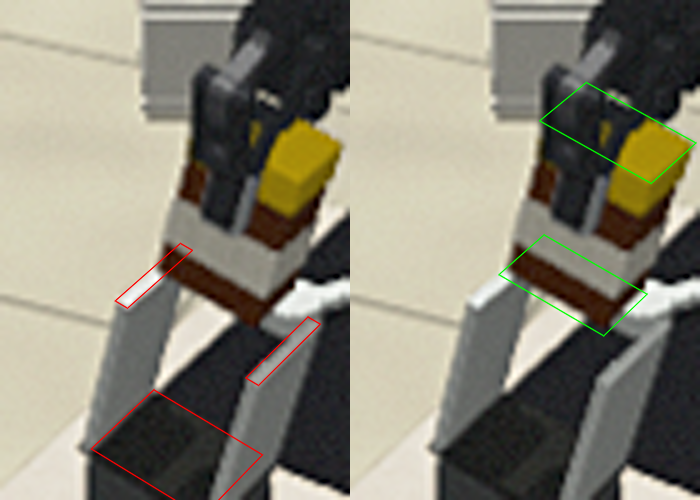

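The side view shows the jar hanging squarely over the carrier. The bottom front edge of the jar runs (512,268)–(608,328) against a predicted (500,275)–(604,335). I need the relative x to about 1 mm, so I'll fit the edges.

```bash
cat > f3.py <<'E'
from fit import *
from place import C,Y
import sys
tag=sys.argv[1] if len(sys.argv)>1 else 'p'
ims={n:cv2.imread(f"pics/{n}{tag}.png") for n in("side","top")};G={n:gm(i) for n,i in ims.items()}
i0={n:cv2.imread(f"pics/{n}0.png") for n in("side","top")};G0={n:gm(i) for n,i in i0.items()}
R=Rc(Y);s=robot.read_state();Rt=np.array(s["tool_rot"]);o=np.array(s["tool_pos"])
def jar(v):
    T=lambda x,y,z:(np.array([x,y,z])/1000+[v[0],0,v[1]])@Rt.T+o
    # near (+y) face, and -x end (tool +x) face
    return [(T(-29,20,54.5),T(29,20,54.5)),(T(29,20,54.5),T(29,-20,54.5)),(T(-29,20,54.5),T(-29,20,25)),(T(29,20,54.5),T(29,20,20))]
a,f=fit(lambda v:samp(G,"side",jar(v)),[0,0],[.006,.006]);print("jar in tool dx,dz",a.round(4),f)
jc=o+Rt@[a[0],0,.0545+a[1]];print("jar bottom in nominal carrier frame",(R.T@(jc-C)).round(4))
def car(v):
    T=lambda x,y,z:(np.array([x,y,z])/1000+[v[0],v[1],0])@R.T+C
    L=[]
    for sx in(-1,1):
        q=[T(sx*33,-29,94),T(sx*33,29,94),T(sx*40,29,94),T(sx*40,-29,94)];L+=[(q[i],q[(i+1)%4]) for i in range(4)]
    return L+[(T(33,29,5),T(33,29,94)),(T(-33,29,5),T(-33,29,94))]
for n in("side","top"):
    a,f=fit(lambda v:samp(G0,n,car(v) if n=="side" else car(v)[:8]),[0,0],[.006,.006]);print(n,"carrier offset (carrier frame)",a.round(4),f)
E
timeout 200 python3 f3.py
```

```text
jar in tool dx,dz [ 0.002 -0.006] 193.84549
jar bottom in nominal carrier frame [-0.0009  0.0013  0.1178]
side carrier offset (carrier frame) [-0.0011  0.0035] 170.72584533691406
top carrier offset (carrier frame) [0.0003 0.006 ] 85.55408477783203
```

carry_out(
  increments=[
    [[0, 0.001, 0.008], [0, 0, 0], 0.025],
    [[0, 0, 0.008], [0, 0, 0], 0.025],
    [[0, 0, 0.006], [0, 0, 0], 0.025],
    [[0, 0, 0.006], [0, 0, 0], 0.025],
    [[0, 0, 0.006], [0, 0, 0], 0.025],
    [[0, 0, 0.006], [0, 0, 0], 0.025],
    [[0, 0, 0], [0, 0, 0], 0.025],
  ],
)

```text
clock: 20.62
tool_pos: [0.5585, -0.0384, 0.2231]
tool_rot: [[-0.963, 0.174, 0.205], [0.17, 0.985, -0.036], [-0.208, -0.0, -0.978]]
contact_force: [1.3, 0.6, -1.9]
grip_width: 0.0391
```

```bash
python3 -c "
from place import *
p,R=T(.01)
s=go(p,R,10);print(s['tool_pos'],s['clock'],s['contact_force'],s['moment'])
im=robot.capture('side');cv2.imwrite('pics/sideq.png',im);cv2.imwrite('pics/q.png',cv2.resize(im[140:260,295:385],None,fx=5,fy=5,interpolation=cv2.INTER_CUBIC))
"
```

```text
10 rows [0.0001, -0.0002, 0.0061] [-0.0, 0.0001, 0.0] err 0.0
[ 0.55853771 -0.03842326  0.22313758] 20.625 [ 1.34602857  0.56979316 -1.94184131] [ 0.01176462  0.14780061 -0.04818714]
```

View pics/q.png

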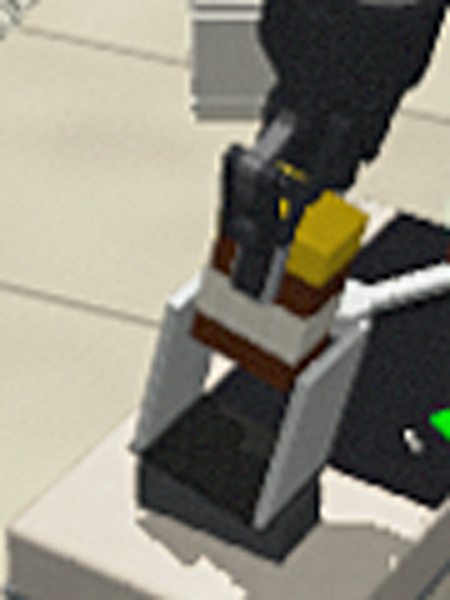

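The jar's lower end is between the cheeks: bottom corners at (192,330) and (292,387), with the right cheek's inner edge at about (300,380). The force is small, so I'll continue.

carry_out(
  increments=[
    [[0, 0, 0.007], [0, 0, 0], 0.025],
    [[0, 0, 0.007], [0, 0, 0], 0.025],
    [[0, 0, 0.007], [0, 0, 0], 0.025],
    [[0, 0, 0.007], [0, 0, 0], 0.025],
    [[0, 0, 0.007], [0, 0, 0], 0.025],
    [[0, 0, 0.007], [0, 0, 0], 0.025],
    [[0, 0, 0.007], [0, 0, 0], 0.025],
    [[0, 0, 0.007], [0, 0, 0], 0.025],
    [[0, 0, 0], [0, 0, 0], 0.025],
  ],
)

```text
clock: 21.8
tool_pos: [0.57, -0.0404, 0.1682]
tool_rot: [[-0.963, 0.174, 0.205], [0.17, 0.985, -0.036], [-0.208, -0.0, -0.978]]
contact_force: [-0.5, 0.6, -2.2]
grip_width: 0.0391
```

carry_out(
  increments=[
    [[0, 0, 0.004], [0, 0, 0], 0.025],
    [[0, 0, 0.003], [0, 0, 0], 0.025],
    [[0, 0, 0], [0, 0, 0], 0.025],
  ],
)

```text
clock: 22.18
tool_pos: [0.5718, -0.0407, 0.1621]
tool_rot: [[-0.963, 0.174, 0.206], [0.17, 0.985, -0.036], [-0.209, 0.0, -0.978]]
contact_force: [-0.3, -0.2, -2.0]
grip_width: 0.0397
```

carry_out(
  increments=[
    [[0, 0, 0.003], [0, 0, 0], 0.025],
    [[0, 0, 0.002], [0, 0, 0], 0.025],
    [[0, 0, 0], [0, 0, 0], 0.025],
  ],
)

```text
clock: 22.55
tool_pos: [0.5728, -0.0409, 0.1572]
tool_rot: [[-0.963, 0.174, 0.206], [0.17, 0.985, -0.036], [-0.209, 0.0, -0.978]]
contact_force: [0.3, -1.0, -1.2]
grip_width: 0.0392
```

carry_out(
  increments=[
    [[0, 0, 0.0015], [0, 0, 0], 0.025],
    [[0, 0, 0.0015], [0, 0, 0], 0.025],
    [[0, 0, 0], [0, 0, 0], 0.025],
  ],
)

```text
clock: 22.92
tool_pos: [0.5735, -0.041, 0.1543]
tool_rot: [[-0.963, 0.174, 0.206], [0.17, 0.985, -0.036], [-0.209, -0.0, -0.978]]
contact_force: [-0.8, 0.5, -1.3]
grip_width: 0.0396
```

carry_out(
  increments=[
    [[0, 0, 0.0015], [0, 0, 0], 0.025],
    [[0, 0, 0], [0, 0, 0], 0.025],
    [[0, 0, 0], [0, 0, 0], 0.025],
  ],
)

```text
clock: 23.3
tool_pos: [0.5739, -0.041, 0.1541]
tool_rot: [[-0.963, 0.173, 0.206], [0.17, 0.985, -0.036], [-0.21, -0.0, -0.978]]
contact_force: [-4.7, 0.9, 5.8]
grip_width: 0.0394
```

carry_out(
  increments=[
    [[0, 0, 0.0015], [0, 0, 0], 0.025],
    [[0, 0, 0], [0, 0, 0], 0.025],
    [[0, 0, 0], [0, 0, 0], 0.025],
  ],
)

```text
clock: 23.68
tool_pos: [0.5739, -0.041, 0.154]
tool_rot: [[-0.963, 0.173, 0.206], [0.169, 0.985, -0.036], [-0.209, -0.0, -0.978]]
contact_force: [-9.2, 1.8, 14.1]
grip_width: 0.0394
```

The jar is seated: 14 N upward with no further travel. I'll relax slightly, release and retreat along the tool axis.

carry_out(
  increments=[
    [[0, 0, -0.0015], [0, 0, 0], 0.025],
    [[0, 0, 0], [0, 0, 0], 0.025],
    [[0, 0, 0], [0, 0, 0], 0.045],
    [[0, 0, 0], [0, 0, 0], 0.055],
    [[0, 0, 0], [0, 0, 0], 0.07],
    [[0, 0, 0], [0, 0, 0], 0.085],
    [[0, 0, 0], [0, 0, 0], 0.085],
    [[0, 0, 0], [0, 0, 0], 0.085],
    [[0, 0, 0], [0, 0, 0], 0.085],
    [[0, 0, 0], [0, 0, 0], 0.085],
  ],
)

```text
clock: 24.92
tool_pos: [0.5739, -0.0411, 0.1531]
tool_rot: [[-0.963, 0.174, 0.207], [0.17, 0.985, -0.036], [-0.21, 0.0, -0.978]]
contact_force: [0.2, 1.2, 1.1]
grip_width: 0.0847
```

carry_out(
  increments=[
    [[0, 0, -0.01], [0, 0, 0], 0.085],
    [[0, 0, -0.02], [0, 0, 0], 0.085],
    [[0, 0, -0.02], [0, 0, 0], 0.085],
    [[0, 0, -0.02], [0, 0, 0], 0.085],
    [[0, 0, -0.02], [0, 0, 0], 0.085],
    [[0, 0, -0.02], [0, 0, 0], 0.085],
    [[0, 0, -0.02], [0, 0, 0], 0.085],
    [[0, 0, 0], [0, 0, 0], 0.085],
  ],
)

```text
clock: 25.92
tool_pos: [0.5483, -0.0365, 0.283]
tool_rot: [[-0.962, 0.173, 0.212], [0.169, 0.985, -0.037], [-0.215, 0.0, -0.977]]
contact_force: [0.2, 0.1, 0.6]
grip_width: 0.0847
```

```bash
python3 -c "
from h import *
s=robot.read_state();print(s['tool_pos'],s['clock'],s['contact_force'])
ims={n:robot.capture(n) for n in('top','side')}
for n in ims: cv2.imwrite(f'pics/{n}r.png',ims[n])
xr,yr=(.4,.68),(-.32,.0)
for n in ims:
  for t,z,lo,hi in(('green',.061,(45,150,60),(75,255,255)),('red',.117,(0,150,60),(8,255,255))):
    hsv=cv2.cvtColor(warp(n,ims[n],xr,yr,z),cv2.COLOR_BGR2HSV)
    print(n,t,np.round(rectpose(cv2.inRange(hsv,lo,hi),xr,yr),4))
  for q in('lever_hinge','lever_knob','pointer_tip'): print(n,q,[np.round(back(n,[d['xy']],{'lever_hinge':.06,'lever_knob':.117,'pointer_tip':.061}[q])[0],4).tolist() for d in robot.landmark_of(n,q)[:1]])
i0={n:cv2.imread(f'pics/{n}0.png') for n in ims}
for n in ims:
  for q in ():pass
  w=warp(n,i0[n],(.54,.64),(-.28,-.18),.075);g=w.min(2);m=(g>120);print(n,m.sum());cv2.imwrite(f'pics/h{n}.png',cv2.resize(w,None,fx=2,fy=2))
cv2.imwrite('pics/r.png',np.hstack([cv2.resize(ims['side'][130:270,300:430],None,fx=4,fy=4),cv2.resize(cv2.imread('pics/htop.png'),None,fx=.7,fy=.7) if 0 else cv2.copyMakeBorder(cv2.resize(cv2.imread('pics/htop.png'),(270,270)),0,290,0,0,0)]))
"
```

```text
[ 0.54828395 -0.03649752  0.28296312] 25.925 [0.24604588 0.13929209 0.55269075]Traceback (most recent call last):
  File "<string>", line 10, in <module>
    print(n,t,np.round(rectpose(cv2.inRange(hsv,lo,hi),xr,yr),4))
                       ~~~~~~~~^^^^^^^^^^^^^^^^^^^^^^^^^^^^^^
  File "h.py", line 25, in rectpose
    k,l,st,ce=cv2.connectedComponentsWithStats(mask.astype(np.uint8));i=1+st[1:,4].argmax()
                                                                          ~~~~~~~~~~~~~~~^^
ValueError: attempt to get argmax of an empty sequence
```

The jar is released. The top view's pointer and knob are occluded now, so I'll use the initial images, in which the lever had not moved. From those, knob K≈(.5304,−.2891) and pointer centre P≈(.4982,−.1561). The known radii (85 and 111 mm) put the hinge near (.586,−.225).

```bash
python3 -c "
from h import *
from plan import *
ims={n:cv2.imread(f'pics/{n}0.png') for n in('top','side')}
for q,z in(('lever_hinge',.06),('lever_knob',.117),('pointer_tip',.061)):
  robot.capture('side');d=robot.landmark_of('side',q)
  print('side now',q,[(np.round(back('side',[e['xy']],z)[0,:2],4).tolist(),round(e['conf'],2)) for e in d[:2]])
hsv=cv2.cvtColor(warp('side',cv2.imread('pics/side0.png'),(.45,.65),(-.35,-.2),.117),cv2.COLOR_BGR2HSV);v=hsv[...,2][cv2.inRange(hsv,(0,150,60),(8,255,255))>0];print('red V pct',np.percentile(v,[5,25,50,75,95]))
m=(cv2.inRange(hsv,(0,150,60),(8,255,255))>0)
ys,xs=np.nonzero(m);print('side red farthest -y corner region',.65-ys.min()*.0005,.65-ys.max()*.0005,-.2-xs.min()*.0005,-.2-xs.max()*.0005)
s=go([.530,-.289,.21],down(-40.6),18);print(s['qpos'])
"
```

```text
side now lever_hinge [([0.5969, -0.2359], 0.57)]
side now lever_knob [([0.5331, -0.2989], 0.9)]
side now pointer_tip [([0.5022, -0.1609], 0.54)]
red V pct [ 95.   110.   115.   153.25 220.  ]
side red farthest -y corner region 0.542 0.504 -0.21600000000000003 -0.2975
18 rows [-0.0147, -0.008, 0.0052] [0.0123, 0.007, 0.1164] err 0.0
[-1.41961594e-01 -5.18965488e-04  1.92067732e+00 -8.04235269e-03
  1.01183531e+00 -1.53475758e+00]
```

carry_out(
  increments=[
    [[-0.0147, -0.008, 0.0052], [0.0123, 0.007, 0.1164], 0.085],
    [[-0.0147, -0.008, 0.0052], [0.0123, 0.007, 0.1164], 0.085],
    [[-0.0147, -0.008, 0.0052], [0.0123, 0.007, 0.1164], 0.085],
    [[-0.0147, -0.008, 0.0052], [0.0123, 0.007, 0.1164], 0.085],
    [[-0.0147, -0.008, 0.0052], [0.0123, 0.007, 0.1164], 0.085],
    [[-0.0147, -0.008, 0.0052], [0.0123, 0.007, 0.1164], 0.085],
    [[-0.0147, -0.008, 0.0052], [0.0123, 0.007, 0.1164], 0.085],
    [[-0.0147, -0.008, 0.0052], [0.0123, 0.007, 0.1164], 0.085],
    [[-0.0147, -0.008, 0.0052], [0.0123, 0.007, 0.1164], 0.085],
    [[-0.0147, -0.008, 0.0052], [0.0123, 0.007, 0.1164], 0.085],
    [[-0.0147, -0.008, 0.0052], [0.0123, 0.007, 0.1164], 0.085],
    [[-0.0147, -0.008, 0.0052], [0.0123, 0.007, 0.1164], 0.085],
    [[-0.0147, -0.008, 0.0052], [0.0123, 0.007, 0.1164], 0.085],
    [[-0.0147, -0.008, 0.0052], [0.0123, 0.007, 0.1164], 0.085],
    [[-0.0147, -0.008, 0.0052], [0.0123, 0.007, 0.1164], 0.085],
    [[-0.0147, -0.008, 0.0052], [0.0123, 0.007, 0.1164], 0.085],
    [[-0.0147, -0.008, 0.0052], [0.0123, 0.007, 0.1164], 0.085],
    [[-0.0147, -0.008, 0.0052], [0.0123, 0.007, 0.1164], 0.085],
    [[0, 0, 0], [0, 0, 0], 0.085],
    [[0, 0, 0], [0, 0, 0], 0.085],
  ],
)

```text
clock: 28.82
tool_pos: [0.531, -0.2886, 0.2109]
tool_rot: [[0.649, 0.761, 0.001], [0.761, -0.649, -0.0], [0.001, 0.001, -1.0]]
contact_force: [0.1, 1.0, -0.3]
grip_width: 0.0851
```

```bash
python3 -c "
from h import *
from plan import *
s=go([.530,-.289,.096],down(-40.6),8);print(s['tool_pos'],s['clock'],s['contact_force'])
ims={n:robot.capture(n) for n in('top','side')}
for n in ims: cv2.imwrite(f'pics/{n}k.png',ims[n])
a=cv2.resize(ims['side'][120:270,300:430],None,fx=3,fy=3,interpolation=cv2.INTER_CUBIC);b=cv2.resize(ims['top'][200:350,300:430+40],None,fx=2.3,fy=2.3);b=cv2.copyMakeBorder(b,0,450-345,0,0,0)
cv2.imwrite('pics/r.png',np.hstack([a,b]))
from place import C,Y
print(Y)
# jar seat: edge fit in side picture, jar nominally on the carrier
from fit import *
G={n:gm(i) for n,i in ims.items()};R=Rc(Y)
def jar(v):
    T=lambda x,y,z:(np.array([x,y,z])/1000+np.array(v))@R.T+C
    return [(T(-29,20,0),T(29,20,0)),(T(-29,20,90),T(29,20,90)),(T(29,20,90),T(29,-20,90)),(T(-29,20,90),T(-29,-20,90)),(T(-29,-20,90),T(29,-20,90)),(T(-29,20,5),T(-29,20,88)),(T(29,20,5),T(29,20,88))]
a,f=fit(lambda v:samp(G,'side',jar(v)),[0,0,0],[.008,.01,.008]);print('jar on carrier',a.round(4),f)
"
```

```text
8 rows [-0.0001, -0.0001, 0.0144] [0.0002, -0.0001, 0.0003] err 0.0
[ 0.53099693 -0.28855487  0.21091473] 28.825 [ 0.05310568  1.00117461 -0.34818834]
-10
jar on carrier [ 0.0028 -0.0075 -0.008 ] 174.68548583984375
```

View pics/r.png

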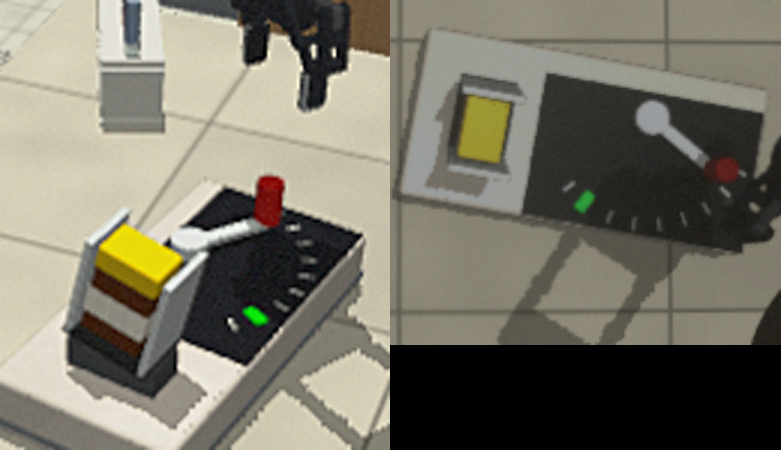

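The jar stands between the cheeks, flat on the deck in the side view, with the yellow cap at (140,255); in the top view its cap (483,128) is centred on the deck. This is my 11th picture. Next I'll check the TCP-over-knob alignment and the cap centring numerically.

```bash
python3 -c "
from h import *
from place import C,Y
R=Rc(Y)
for n in('top','side'):
  im=cv2.imread(f'pics/{n}k.png');print(n,'proj K',proj(n,[.5304,-.2889,.117]).round(1),'tip',proj(n,[.531,-.2886,.205]).round(1))
  hsv=cv2.cvtColor(im,cv2.COLOR_BGR2HSV);m=cv2.inRange(hsv,(0,150,50),(8,255,255));m[:,:370]=0;m[:,470:]=0;m[:150]=0;m[300:]=0
  ys,xs=np.nonzero(m);print('red',xs.min(),xs.max(),ys.min(),ys.max(),'bottom/top proj',proj(n,[[.5304,-.2889,.072],[.5304,-.2889,.117]]).round(1).tolist())
  g=cv2.inRange(hsv,(45,150,60),(75,255,255));ys,xs=np.nonzero(g);print('green c',xs.mean(),ys.mean(),'proj',proj(n,[.4982,-.1561,.061]).round(1))
im=cv2.imread('pics/topk.png');xr,yr=(.48,.65),(-.14,.05)
hsv=cv2.cvtColor(warp('top',im,xr,yr,.188),cv2.COLOR_BGR2HSV);r=rectpose(cv2.inRange(hsv,(20,120,80),(35,255,255)),xr,yr);print('cap top',np.round(r,4),'expected',(C+R@[0,0,.09]).round(4))
"
```

```text
top proj K [[445.9 273.3]] tip [[459.  272.5]]
red 438 451 269 278 bottom/top proj [[440.0, 273.5], [445.9, 273.3]]
green c 384.27659574468083 287.1914893617021 proj [[384.3 287.1]]
side proj K [[390.2 179.9]] tip [[393. 152.]]
red 385 394 179 195 bottom/top proj [[388.7, 193.3], [390.2, 179.9]]
green c 384.87179487179486 224.84615384615384 proj [[385.  225.5]]
cap top [ 0.5668 -0.0407  0.0414  0.0579 10.4915] expected [ 0.5646 -0.0416  0.188 ]
```

The knob and pointer estimates agree in both cameras, and the cap is 2 mm from the expected centre. I'll descend over the knob and close loosely as a cage.

carry_out(
  increments=[
    [[0, 0, 0.0144], [0, 0, 0], 0.085],
    [[0, 0, 0.0144], [0, 0, 0], 0.085],
    [[0, 0, 0.0144], [0, 0, 0], 0.085],
    [[0, 0, 0.0144], [0, 0, 0], 0.085],
    [[0, 0, 0.0144], [0, 0, 0], 0.085],
    [[0, 0, 0.0144], [0, 0, 0], 0.085],
    [[0, 0, 0.0144], [0, 0, 0], 0.085],
    [[0, 0, 0.0142], [0, 0, 0], 0.085],
    [[0, 0, 0], [0, 0, 0], 0.06],
    [[0, 0, 0], [0, 0, 0], 0.04],
    [[0, 0, 0], [0, 0, 0], 0.031],
    [[0, 0, 0], [0, 0, 0], 0.031],
    [[0, 0, 0], [0, 0, 0], 0.031],
  ],
)

```text
clock: 30.55
tool_pos: [0.5308, -0.2889, 0.0964]
tool_rot: [[0.65, 0.76, 0.002], [0.76, -0.65, -0.001], [0.0, 0.002, -1.0]]
contact_force: [0.5, -0.7, 0.0]
grip_width: 0.0305
```

```bash
python3 -c "
from plan import *
from rig import robot
s=robot.read_state();print(s['tool_pos'],s['grip_width'],s['contact_force'],s['qpos'])
H=np.array([.5862,-.2258]);P=np.array([.4982,-.1561]);d=(P-H)/np.linalg.norm(P-H);print(np.linalg.norm(P-H),np.degrees(np.arctan2(d[1],d[0])))
K=H+.085*d;print(K,np.degrees(np.arctan2(d[1],d[0]))+90-180)
go([*K,.096],down(np.degrees(np.arctan2(d[1],d[0]))+90-360),20)
"
```

```text
[ 0.53083759 -0.28887149  0.09637517] 0.030499391754824003 [ 0.47475318 -0.67149149  0.0029412 ] [-5.70479255e-01  4.35752882e-01  1.77960279e+00  1.80914039e-04
  9.24499928e-01  1.37361108e-01]
0.11225903081712409 141.61917566836945
[ 0.51956839 -0.17302474] 51.61917566836945
20 rows [0.0002, -0.0064, 0.0] [0.0001, -0.0001, 0.0766] err 0.0
```

carry_out(
  increments=[
    [[0.0002, -0.0064, 0], [0, 0, 0.0766], 0.031],
    [[0.0002, -0.0064, 0], [0, 0, 0.0766], 0.031],
    [[0.0002, -0.0064, 0], [0, 0, 0.0766], 0.031],
    [[0.0002, -0.0064, 0], [0, 0, 0.0766], 0.031],
    [[0.0002, -0.0064, 0], [0, 0, 0.0766], 0.031],
    [[0.0002, -0.0064, 0], [0, 0, 0.0766], 0.031],
    [[0.0002, -0.0064, 0], [0, 0, 0.0766], 0.031],
    [[0.0002, -0.0064, 0], [0, 0, 0.0766], 0.031],
    [[0.0002, -0.0064, 0], [0, 0, 0.0766], 0.031],
    [[0.0002, -0.0064, 0], [0, 0, 0.0766], 0.031],
  ],
)

```text
clock: 31.8
tool_pos: [0.5013, -0.2344, 0.0964]
tool_rot: [[0.996, 0.095, 0.001], [0.095, -0.996, -0.002], [0.001, 0.002, -1.0]]
contact_force: [-1.1, -3.0, 1.0]
grip_width: 0.0311
```

carry_out(
  increments=[
    [[0.0002, -0.0064, 0], [0, 0, 0.0766], 0.031],
    [[0.0002, -0.0064, 0], [0, 0, 0.0766], 0.031],
    [[0.0002, -0.0064, 0], [0, 0, 0.0766], 0.031],
    [[0.0002, -0.0064, 0], [0, 0, 0.0766], 0.031],
    [[0.0002, -0.0064, 0], [0, 0, 0.0766], 0.031],
    [[0.0002, -0.0064, 0], [0, 0, 0.0766], 0.031],
    [[0.0002, -0.0064, 0], [0, 0, 0.0766], 0.031],
    [[0.0002, -0.0064, 0], [0, 0, 0.0766], 0.031],
    [[0.0002, -0.0064, 0], [0, 0, 0.0766], 0.031],
    [[0.0002, -0.0064, 0], [0, 0, 0.0766], 0.031],
    [[0, 0, 0], [0, 0, 0], 0.031],
    [[0, 0, 0], [0, 0, 0], 0.02],
    [[0, 0, 0], [0, 0, 0], 0.02],
    [[0, 0, 0], [0, 0, 0], 0.02],
  ],
)

```text
clock: 33.55
tool_pos: [0.5183, -0.1734, 0.0961]
tool_rot: [[0.784, -0.62, 0.0], [-0.62, -0.784, -0.0], [0.0, -0.0, -1.0]]
contact_force: [-2.8, 0.2, 5.0]
grip_width: 0.0247
```

```bash
python3 -c "
from h import *
s=robot.read_state();print(s['tool_pos'],s['grip_width'],s['contact_force'],s['clock'])
for n in('side','top'):
  im=robot.capture(n);cv2.imwrite(f'pics/{n}l.png',im);hsv=cv2.cvtColor(im,cv2.COLOR_BGR2HSV);m=cv2.inRange(hsv,(0,150,50),(8,255,255));m[:,:340]=0;m[:,470:]=0;m[:150]=0;m[300:]=0
  ys,xs=np.nonzero(m);print(n,'red',(xs.min(),xs.max(),ys.min(),ys.max(),len(xs)) if len(xs) else None,'proj',proj(n,[.5196,-.173,.117]).round(1))
"
```

```text
[ 0.51832308 -0.17344098  0.0961419 ] 0.024737757173323067 [-2.81640684  0.15599696  4.98796482] 33.55
side red (np.int64(340), np.int64(387), np.int64(201), np.int64(236), 127) proj [[381.  202.9]]
top red None proj [[396.  278.2]]
```

carry_out(
  increments=[
    [[0, 0, 0], [0, 0, 0], 0.035],
    [[0, 0, 0], [0, 0, 0], 0.05],
    [[0, 0, 0], [0, 0, 0], 0.06],
    [[0, 0, 0], [0, 0, 0], 0.06],
    [[0, 0, -0.015], [0, 0, 0], 0.06],
    [[0, 0, -0.02], [0, 0, 0], 0.06],
    [[0, 0, -0.02], [0, 0, 0], 0.06],
    [[0, 0, -0.02], [0, 0, 0], 0.06],
    [[0, 0, -0.02], [0, 0, 0], 0.06],
    [[0, 0, -0.02], [0, 0, 0], 0.06],
    [[0.015, 0.035, 0], [0, 0, 0], 0.06],
    [[0.015, 0.035, 0], [0, 0, 0], 0.06],
    [[0.015, 0.035, 0], [0, 0, 0], 0.06],
    [[0.015, 0.035, 0], [0, 0, 0], 0.06],
    [[0.015, 0.035, 0], [0, 0, 0], 0.06],
    [[0, 0.03, 0], [0, 0, 0], 0.06],
    [[0, 0, 0], [0, 0, 0], 0.06],
  ],
)

```text
clock: 35.78
tool_pos: [0.4493, -0.3825, 0.212]
tool_rot: [[0.782, -0.623, 0.002], [-0.623, -0.782, -0.002], [0.002, 0.0, -1.0]]
contact_force: [0.2, 0.7, 0.0]
grip_width: 0.0602
```

```bash
cat > chk.py <<'E'
from h import *
H=np.array([.5862,-.2258])
s=robot.read_state();print(s['tool_pos'],s['clock'])
ims={n:robot.capture(n) for n in('top','side')}
xr,yr=(.4,.68),(-.32,-.05)
for n in ims:
  cv2.imwrite(f'pics/{n}f.png',ims[n])
  hsv=cv2.cvtColor(ims[n],cv2.COLOR_BGR2HSV);m=cv2.inRange(hsv,(0,150,50),(8,255,255));m[:,:370]=0;m[:,470:]=0;m[:150]=0;m[300:]=0
  g=cv2.inRange(hsv,(45,150,60),(75,255,255))
  ys,xs=np.nonzero(m);print(n,'red px',len(xs) and (xs.min(),xs.max(),ys.min(),ys.max()),'green',np.argwhere(g)[:,::-1].mean(0),g.sum()//255)
  if len(xs):
    from scipy.optimize import minimize
    # render the knob (cylinder) at angle, compare with the mask
    def rend(th):
      c=H+.085*np.array([np.cos(th),np.sin(th)]);t=np.linspace(0,2*np.pi,40)
      P=np.vstack([np.c_[c[0]+.013*np.cos(t),c[1]+.013*np.sin(t),np.full(40,z)] for z in(.072,.117)])
      o=np.zeros(m.shape,np.uint8);cv2.fillConvexPoly(o,cv2.convexHull(np.round(proj(n,P)*16).astype(np.int32)),255,cv2.LINE_8,4);return o
    th=np.radians(np.arange(120,165,.25));best=max(th,key=lambda a:((rend(a)>0)&(m>0)).sum()/((rend(a)>0)|(m>0)).sum())
    print('knob angle',np.degrees(best))
  P=back(n,[np.argwhere(g)[:,::-1].mean(0)],.061)[0,:2]-H;print('pointer angle',np.degrees(np.arctan2(P[1],P[0])),np.linalg.norm(P))
  for q,z in(('lever_hinge',.06),('lever_knob',.117),('pointer_tip',.061)):
    d=robot.landmark_of(n,q)[:1];print(q,[back(n,[e['xy']],z)[0,:2].round(4).tolist() for e in d])
hsv=cv2.cvtColor(warp('top',ims['top'],(.48,.65),(-.14,.05),.188),cv2.COLOR_BGR2HSV);print('cap',np.round(rectpose(cv2.inRange(hsv,(20,120,80),(35,255,255)),(.48,.65),(-.14,.05)),4))
a=cv2.resize(ims['side'][150:270,310:430],None,fx=3.3,fy=3.3,interpolation=cv2.INTER_CUBIC);b=cv2.resize(ims['top'][200:320,340:460],None,fx=3.3,fy=3.3,interpolation=cv2.INTER_CUBIC)
cv2.imwrite('pics/fin.png',np.hstack([a,b]))
E
python3 chk.py
```

```text
[ 0.44930897 -0.38247215  0.21198165] 35.775
top red px (np.int64(391), np.int64(401), np.int64(275), np.int64(285)) green [383.92682927 287.51219512] 41
knob angle 145.0
pointer angle 141.5307946387508 0.11353150408502331
lever_hinge [[0.5877, -0.2267]]
lever_knob [[0.5157, -0.171]]
pointer_tip [[0.5088, -0.1629]]
side red px (np.int64(377), np.int64(387), np.int64(201), np.int64(219)) green [385. 225.] 39
knob angle 143.75000000000003
pointer angle 142.26552265586466 0.11052600359632334
lever_hinge [[0.5938, -0.2298]]
lever_knob [[0.5231, -0.1747]]
pointer_tip [[0.5084, -0.1663]]
cap [ 0.5668 -0.0408  0.0415  0.0579 10.1247]
```

```bash
python3 -c "
from h import *
ims={k:cv2.imread(f'pics/topf.png') for k in 'a'};im=ims['a'];xr,yr=(.45,.58),(-.24,-.11)
K0=np.array([.5304,-.2891]);P=np.array([.4982,-.1561])
for v in(50,90,130):
  hsv=cv2.cvtColor(warp('top',im,xr,yr,.117),cv2.COLOR_BGR2HSV);r=rectpose(cv2.inRange(hsv,(0,150,v),(8,255,255)),xr,yr);K=np.array(r[:2]);
  for H in([.5862,-.2258],[.5877,-.2267],[.5857,-.2245]):
    H=np.array(H);a=lambda q:np.degrees(np.arctan2(*(q-H)[::-1]));print(v,np.round(r,4),'knob',round(a(K),2),'ptr',round(a(P),2),'r',np.linalg.norm(K-H).round(4),np.linalg.norm(K0-H).round(4),np.linalg.norm(P-H).round(4))
"
```

```text
50 [ 5.155e-01 -1.735e-01  2.300e-02  2.600e-02  9.000e+01] knob 143.51 ptr 141.62 r 0.0879 0.0844 0.1123
50 [ 5.155e-01 -1.735e-01  2.300e-02  2.600e-02  9.000e+01] knob 143.62 ptr 141.73 r 0.0897 0.0847 0.114
50 [ 5.155e-01 -1.735e-01  2.300e-02  2.600e-02  9.000e+01] knob 144.0 ptr 141.98 r 0.0868 0.085 0.1111
90 [ 5.16000e-01 -1.73700e-01  2.39000e-02  2.35000e-02  2.65651e+01] knob 143.37 ptr 141.62 r 0.0874 0.0844 0.1123
90 [ 5.16000e-01 -1.73700e-01  2.39000e-02  2.35000e-02  2.65651e+01] knob 143.48 ptr 141.73 r 0.0892 0.0847 0.114
90 [ 5.16000e-01 -1.73700e-01  2.39000e-02  2.35000e-02  2.65651e+01] knob 143.87 ptr 141.98 r 0.0862 0.085 0.1111
130 [ 5.1660e-01 -1.7400e-01  1.8800e-02  1.9300e-02  7.1565e+01] knob 143.34 ptr 141.62 r 0.0868 0.0844 0.1123
130 [ 5.1660e-01 -1.7400e-01  1.8800e-02  1.9300e-02  7.1565e+01] knob 143.45 ptr 141.73 r 0.0885 0.0847 0.114
130 [ 5.1660e-01 -1.7400e-01  1.8800e-02  1.9300e-02  7.1565e+01] knob 143.84 ptr 141.98 r 0.0856 0.085 0.1111
```

View pics/fin.png

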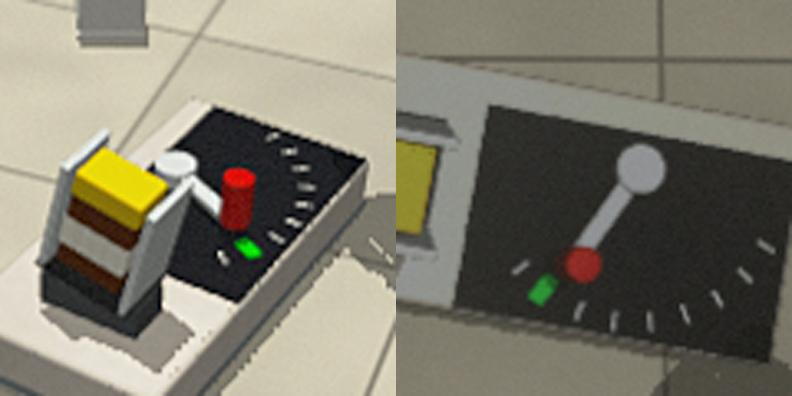

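The picture shows the lever on the pointer to within a couple of degrees: knob (583,265), pointer (543,291), hub (641,168) in the right panel. Every estimate has it about 1.5–1.9° short, against a 4° tolerance. I'll nudge it 2 mm for margin.

carry_out(
  increments=[
    [[0, -0.03, 0], [0, 0, 0], 0.06],
    [[-0.015, -0.035, 0], [0, 0, 0], 0.06],
    [[-0.015, -0.035, 0], [0, 0, 0], 0.06],
    [[-0.015, -0.035, 0], [0, 0, 0], 0.06],
    [[-0.015, -0.035, 0], [0, 0, 0], 0.06],
    [[-0.015, -0.035, 0], [0, 0, 0], 0.06],
    [[0, 0, 0.0], [0, 0, 0], 0.06],
    [[0, 0, 0.02], [0, 0, 0], 0.06],
    [[0, 0, 0.02], [0, 0, 0], 0.06],
    [[0, 0, 0.02], [0, 0, 0], 0.06],
    [[0, 0, 0.02], [0, 0, 0], 0.06],
    [[0, 0, 0.02], [0, 0, 0], 0.06],
    [[0, 0, 0.015], [0, 0, 0], 0.06],
    [[0, 0, 0], [0, 0, 0], 0.06],
  ],
)

```text
clock: 37.92
tool_pos: [0.5175, -0.1734, 0.0946]
tool_rot: [[0.784, -0.621, -0.002], [-0.621, -0.784, 0.001], [-0.002, 0.001, -1.0]]
contact_force: [-0.6, 0.2, 0.5]
grip_width: 0.0602
```

carry_out(
  increments=[
    [[0, 0, 0], [0, 0, 0], 0.04],
    [[0, 0, 0], [0, 0, 0], 0.02],
    [[0, 0, 0], [0, 0, 0], 0.02],
    [[0, 0, 0], [0, 0, 0], 0.02],
    [[0, -0.001, 0], [0, 0, 0], 0.02],
    [[0, -0.001, 0], [0, 0, 0], 0.02],
    [[0, 0, 0], [0, 0, 0], 0.02],
    [[0, 0, 0], [0, 0, 0], 0.02],
  ],
)

```text
clock: 38.92
tool_pos: [0.5199, -0.1731, 0.0971]
tool_rot: [[0.784, -0.621, 0.001], [-0.621, -0.784, -0.002], [0.002, 0.001, -1.0]]
contact_force: [-3.4, -3.1, 6.6]
grip_width: 0.0243
```

carry_out(
  increments=[
    [[0, 0, 0], [0, 0, 0], 0.035],
    [[0, 0, 0], [0, 0, 0], 0.05],
    [[0, 0, 0], [0, 0, 0], 0.06],
    [[0, 0, 0], [0, 0, 0], 0.06],
    [[0, 0, -0.015], [0, 0, 0], 0.06],
    [[0, 0, -0.02], [0, 0, 0], 0.06],
    [[0, 0, -0.02], [0, 0, 0], 0.06],
    [[0, 0, -0.02], [0, 0, 0], 0.06],
    [[0, 0, -0.02], [0, 0, 0], 0.06],
    [[0, 0, -0.02], [0, 0, 0], 0.06],
    [[0.015, 0.035, 0], [0, 0, 0], 0.06],
    [[0.015, 0.035, 0], [0, 0, 0], 0.06],
    [[0.015, 0.035, 0], [0, 0, 0], 0.06],
    [[0.015, 0.035, 0], [0, 0, 0], 0.06],
    [[0.015, 0.035, 0], [0, 0, 0], 0.06],
    [[0, 0.03, 0], [0, 0, 0], 0.06],
    [[0, 0, 0], [0, 0, 0], 0.06],
  ],
)

```text
clock: 41.05
tool_pos: [0.4505, -0.3809, 0.212]
tool_rot: [[0.782, -0.623, 0.002], [-0.623, -0.782, -0.001], [0.002, 0.0, -1.0]]
contact_force: [1.1, -0.2, -0.7]
grip_width: 0.0599
```

```bash
python3 chk.py; python3 -c "
from h import *
im=cv2.imread('pics/topf.png');xr,yr=(.45,.58),(-.24,-.11)
hsv=cv2.cvtColor(warp('top',im,xr,yr,.117),cv2.COLOR_BGR2HSV);r=rectpose(cv2.inRange(hsv,(0,150,90),(8,255,255)),xr,yr)
for H in([.5862,-.2258],[.585,-.224]): print(r[:2],np.degrees(np.arctan2(r[1]-H[1],r[0]-H[0])),np.degrees(np.arctan2(-.1561-H[1],.4982-H[0])))
"
```

```text
[ 0.45054339 -0.38086905  0.21197459] 41.05
top red px (np.int64(391), np.int64(401), np.int64(275), np.int64(284)) green [383.7804878  287.48780488] 41
knob angle 143.0
pointer angle 141.37309235857202 0.11370483391803926
lever_hinge [[0.5884, -0.2247]]
lever_knob []
pointer_tip [[0.5088, -0.1656]]
side red px (np.int64(377), np.int64(386), np.int64(201), np.int64(219)) green [385. 225.] 39
knob angle 143.75000000000003
pointer angle 142.26552265586466 0.11052600359632334
lever_hinge [[0.597, -0.2263]]
lever_knob [[0.5267, -0.1901]]
pointer_tip [[0.5051, -0.1563]]
cap [ 0.5668 -0.0408  0.0415  0.0579 10.4915]
(0.5165, -0.173) 142.85489601459665 141.61917566836948
(0.5165, -0.173) 143.33137475637574 141.9654184900551
```

```bash
python3 -c "
from rig import robot
print(robot.sign_off())"
```

```text
the job is handed in; nothing more can be done
None
```

I placed the yellow-capped jar in the mixer's carrier, set the lever on the green pointer, and handed the job in at about 41 s. The interface reports no verdict.

- **Jar:** I lifted it out of the middle bay by its x ends and stood it on the bench. I then took it again by its y sides and lowered it, tilted 12°, between the cheeks until the deck pushed back with about 14 N, and released it.
- **Jar check:** The top camera puts its cap about 2 mm from the expected centre, about half a degree off square, and unchanged after the lever work. It looks flat on the deck in the side view.
- **Lever:** I swung it with the fingers closed loosely around the knob, then nudged it 2 mm because it read about 1.9° short. The last top-camera readings put it 1.2–1.6° short of the pointer, inside the 4° allowed.

**Checks that failed or disagreed:**
- The nudge moved the lever only about 0.6° instead of the roughly 1.4° I intended.
- The side-view check read the same 1.5° before and after the nudge. The network landmarks scattered too much to help: the top view missed the knob, and the side view misplaced it.
- An edge fit of the seated jar in the side view ran to its search limit, so I set it aside and relied on the contact force and the top view.
- I did not measure the blue-capped jars, beaker or reagent bottle at the end. I saw no sign that anything touched them.

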